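# Set a resin batch to cure and drip

## Task

Put the finished resin batch up for curing and dripping. With the carriage at its loading station, lay the green swamp tile on it, long side along the long far fence, and push it flush against both fences; then push the carriage along its rail until it clicks in at the curing station next to the lamp, the tile still flush against both fences. Hang every rinse basket on the table by its handle on a hook of the drip stand, still when you finish, and leave the rook, watchtower and clamp where they stand.

Things in the scene. Friction and masses are not known exactly. Their poses are not given: they have to be found in the camera images.
- carriage (a joint): the carriage's travel along the rail, m: 0 at the loading station (hard stop, end away from the lamp), 0.130 at the curing station, where a spring ball clicks in (it needs a push of about 8 N to enter or leave, and draws the carriage in over the last 4 mm), 0.155 at a hard stop beyond. Elsewhere it slides with about 1 N of friction and stays where left. Starts at 0 to 0.02.
- rail: fixed aluminium rail on the table at the left, 400 mm long, 90 mm wide. Origin under its middle; its y runs along the rail, the way the carriage travels, towards the curing lamp (black block, 110 mm tall) at its far-left end; its x points across the rail, away from the robot.
- nest (a point): moves with the carriage: point on the bed's upper face (32 mm above the table) where the tile's underside centre lies when registered. Axes as the rail's. About it the bed's face spans x -85 to +30, y -45 to +105 mm.  10 mm high aluminium fences: far fence along y, inner face at x = +30 over the whole bed; end fence along x, inner face at y = -45 (end away from the lamp). Other sides open.
- post (a point): moves with the carriage: centre of the top of its wooden push post, 16 x 16 mm (sides along the rail's x and y), 45 mm tall above the bed face, top 77 mm above the table. It stands on a tongue on the carriage's near edge, at the end away from the lamp: x -103, y -41 mm from the nest point.
- cure (a point): fixed: where the nest point is when the carriage is in the curing detent
- tile: green resin swamp tile with low relief, 60 (its x) by 90 (its y) by 14 mm, about 0.11 kg; origin at the centre of its underside, z up. The same if turned half round. It starts flat on the table.
- stand: fixed wooden drip stand at the right, 390 mm long along its y; origin at table level below the middle of the hook row. Four steel hooks of 8 mm round bar, 80 mm apart along y, reach from a cross bar (front face 51 mm behind the seats, top 223 mm above the table) to the stand's -x, towards the robot, and turn up at the end. Nothing stands in front of or above them. Room for one basket on each.
- hook1 (a point): hook 1 of the row (1 at the stand's -y end): where the handle wire's peak lies when a basket hangs in its seat, 225 mm above the table; the bar's centreline is 6.5 mm below. Axes as the stand's, bar along x. The up-turned end is 30 mm in front (-x) of this point, its top 20 mm above it.
- hook2 (a point): hook 2 of the row (1 at the stand's -y end): where the handle wire's peak lies when a basket hangs in its seat, 225 mm above the table; the bar's centreline is 6.5 mm below. Axes as the stand's, bar along x. The up-turned end is 30 mm in front (-x) of this point, its top 20 mm above it.
- hook3 (a point): hook 3 of the row (1 at the stand's -y end): where the handle wire's peak lies when a basket hangs in its seat, 225 mm above the table; the bar's centreline is 6.5 mm below. Axes as the stand's, bar along x. The up-turned end is 30 mm in front (-x) of this point, its top 20 mm above it.
- hook4 (a point): hook 4 of the row (1 at the stand's -y end): where the handle wire's peak lies when a basket hangs in its seat, 225 mm above the table; the bar's centreline is 6.5 mm below. Axes as the stand's, bar along x. The up-turned end is 30 mm in front (-x) of this point, its top 20 mm above it.
- basket1: rinse basket, steel, open box 50 x 50 x 35 mm, about 0.13 kg. Rigid bail handle of 5 mm wire in its y-z plane: uprights at y +-23.5 mm up to 82 mm, sloping to a peak at 100 mm; clear opening below it 62 high, 42 wide. On the peak a flat wooden grip tab, 12 (x) by 24 (y) mm, 101 to 137 mm high. Origin under its centre, z up; half turn the same. Starts upright on the table; may be absent.
- basket1_apex (a point): middle of the handle wire at its peak, 100 mm above the basket's underside
- basket2: rinse basket, steel, open box 50 x 50 x 35 mm, about 0.13 kg. Rigid bail handle of 5 mm wire in its y-z plane: uprights at y +-23.5 mm up to 82 mm, sloping to a peak at 100 mm; clear opening below it 62 high, 42 wide. On the peak a flat wooden grip tab, 12 (x) by 24 (y) mm, 101 to 137 mm high. Origin under its centre, z up; half turn the same. Starts upright on the table; may be absent.
- basket2_apex (a point): middle of the handle wire at its peak, 100 mm above the basket's underside
- basket3: rinse basket, steel, open box 50 x 50 x 35 mm, about 0.13 kg. Rigid bail handle of 5 mm wire in its y-z plane: uprights at y +-23.5 mm up to 82 mm, sloping to a peak at 100 mm; clear opening below it 62 high, 42 wide. On the peak a flat wooden grip tab, 12 (x) by 24 (y) mm, 101 to 137 mm high. Origin under its centre, z up; half turn the same. Starts upright on the table; may be absent.
- basket3_apex (a point): middle of the handle wire at its peak, 100 mm above the basket's underside
- basket4: rinse basket, steel, open box 50 x 50 x 35 mm, about 0.13 kg. Rigid bail handle of 5 mm wire in its y-z plane: uprights at y +-23.5 mm up to 82 mm, sloping to a peak at 100 mm; clear opening below it 62 high, 42 wide. On the peak a flat wooden grip tab, 12 (x) by 24 (y) mm, 101 to 137 mm high. Origin under its centre, z up; half turn the same. Starts upright on the table; may be absent.
- basket4_apex (a point): middle of the handle wire at its peak, 100 mm above the basket's underside
- rook: bystander: white plastic chess rook, 34 mm across, 56 mm tall, stands among the baskets; origin under its centre
- watchtower: bystander: blue plastic watchtower, 44 x 44 x 104 mm, stands between rail and stand; origin under its centre
- clamp: bystander: stainless hobby clamp lying flat, 100 mm long, 12 mm thick, at the far middle; origin at its bar's middle, underneath
Not all that is in view belongs to the job. There is more than one size of the tile; the one meant has the size given above. What is shaped like the basket2 but yellow is not meant.

How it is judged (in metres and radians):
On the way, in this order (a step that is already met when the one before it is completed fails the run):
1. the tile lies flush against both fences of the carriage while the carriage is at the loading station (x of tile in the frame of nest between -0.004 and 0.004 m and y of tile in the frame of nest between -0.004 and 0.004 m and z of tile in the frame of nest between -0.004 and 0.004 m and angle between the y axis of tile and the y axis of nest, either way round below 0.06 rad and linear speed of tile below 0.02 m/s and value of joint carriage below 0.03 m), for 0.2 s.
2. the carriage is in the curing station's detent (value of joint carriage between 0.126 and 0.134 m and velocity of joint carriage below 0.01 m/s), for 0.2 s.
At the end, for the whole second after the job is handed in: Carriage within 4 mm of the curing detent, at rest; tile flat on it, within 4 mm of touching both fences, square within 0.06 rad; every basket present hangs with its handle peak within 22 mm of a hook's seat point, tilted under 0.35 rad, nearly still (under 0.06 m/s) (all of step 2 and x of tile in the frame of nest between -0.004 and 0.004 m and y of tile in the frame of nest between -0.004 and 0.004 m and z of tile in the frame of nest between -0.004 and 0.004 m and angle between the y axis of tile and the y axis of nest, either way round below 0.06 rad and linear speed of tile below 0.02 m/s and (distance between basket1_apex and hook1 below 0.022 m or distance between basket1_apex and hook2 below 0.022 m or distance between basket1_apex and hook3 below 0.022 m or distance between basket1_apex and hook4 below 0.022 m) and angle between each of basket1, basket2, basket3, basket4's own z axis and vertical below 0.35 rad and linear speed of each of basket1, basket2, basket3, basket4 below 0.06 m/s and (distance between basket2_apex and hook1 below 0.022 m or distance between basket2_apex and hook2 below 0.022 m or distance between basket2_apex and hook3 below 0.022 m or distance between basket2_apex and hook4 below 0.022 m) and (distance between basket3_apex and hook1 below 0.022 m or distance between basket3_apex and hook2 below 0.022 m or distance between basket3_apex and hook3 below 0.022 m or distance between basket3_apex and hook4 below 0.022 m) and (distance between basket4_apex and hook1 below 0.022 m or distance between basket4_apex and hook2 below 0.022 m or distance between basket4_apex and hook3 below 0.022 m or distance between basket4_apex and hook4 below 0.022 m)).
It fails at once if the rook is shifted by more than 5 cm or toppled (distance of rook from where it was at the start of the episode above 0.05 m or angle between rook's own z axis and vertical above 0.7 rad).
It fails at once if the watchtower is shifted by more than 5 cm or toppled (distance of watchtower from where it was at the start of the episode above 0.05 m or angle between watchtower's own z axis and vertical above 0.7 rad).
It fails at once if the clamp is shifted by more than 5 cm or toppled (distance of clamp from where it was at the start of the episode above 0.05 m or angle between clamp's own z axis and vertical above 0.7 rad).
Of basket1, basket2, basket3, basket4 only 2 to 4 are there at a start; the rules pass over those that are not, and their reading is None.
At some moment in a run one of tile, basket1, basket2, basket3, basket4 may be knocked a few centimetres aside while the robot is not near it.
It also fails if it takes over 210 s, if anything falls off the work surface, if the arm or the gripper's body presses on something with over 40 N, if the wrist force passes 120 N, or if a joint passes its speed limit or range.

## Robot

A 6-joint arm with a two-finger parallel gripper is mounted at the origin on the work surface. World frame = base frame: x ahead of the robot, y to its left, z up, the work surface at z = 0. Lengths are in mm, angles in rad, forces in N, time in s.
With the tool pointing down it reaches from about 350 to 775 mm from the base axis. Payload 7.3 kg.
Tool frame: the origin (TCP) lies at the very end of the fingers, on their centre line; the grasp point (between the pads) lies 19 mm behind it; z points along the fingers, y is the line along which they close (so a half turn about z gives the same grasp; the last joint's range is limited). The gripper opens to 92 mm and grips with 3 to 60 N. Pads are 19 mm wide; open, the fingers measure 130 mm over their backs; the gripper's body (75 mm by 190 mm) begins 47 mm behind the grasp point.
Start: joints at [-1.429, 0.342, 1.524, -0, 1.275, -0.146], TCP at [149.04, -503.42, 226.741] pointing down, gripper open.
Joint ranges: [-2.53, 2.53], [-0.77, 2.02], [0.04, 2.7], [-1, 4.14], [0.28, 2.66], [-3.11, 3.11]. Speed limits (rad/s): [2.57, 2.57, 3.14, 3.14, 3.14, 3.14].

## Interface

Orientations are given as [roll, pitch, yaw] about the fixed x, y, z axes, in that order (R = Rz(yaw) Ry(pitch) Rx(roll)).
In Python, from plant import get_obs, optics, ticket, finder gives the robot as it stands.
- The arm moves only by the tool send_rows, never from a script. Its arguments are lists of equal length, an entry for each row: "offset": the shift along the tool's x, y, z scaled (see below), a list of three; "delta_rot": the turn, a rotation vector about the tool's x, y, z scaled (see below), a list of three. In form: {"offset": [[dx, dy, dz], ...], "delta_rot": [[rx, ry, rz], ...]}. A call has 1 to 8 rows; each row is the pose to reach, as a shift and turn from the pose commanded when the call began, along the tool's axes at that moment, turning the shorter way round; what a row does not reach only later rows make up. The controller multiplies each number of a shift by 120 mm and each number of a turn by 360 degrees. A row lasts 1/8 s, in which the tool goes at most 62.5 mm and 10.7 degrees, less where a joint would pass 70% of its speed; a pose out of reach is approached as far as the arm can. A call with a number of a shift or a turn outside -1 to 1 is refused whole. A call with a gripper value outside its range is refused whole. "grip" is the opening, from 0 (shut) to 1 (fully open), set as the call begins (left out, the last holds). The fingers move at their own pace and stop on an object; the grip force is fixed at half the most. Time passes only in rows, so rows that repeat a pose let the fingers close. It gives the time, the measured TCP pose, the force, the opening and the grip force at its end, in the units of the state.
- get_obs(): the state, without advancing time (a new reading comes with each control period).
- optics.capture(name): name is "scene" or "top" or "wrist"; returns the picture (384x512x3 uint8, red, green, blue); there is no depth.
- optics.get_calibration(name): a dict with "fx", "fy", "cx", "cy" (pixels), "world_from_camera" (4x4, takes a point from camera to world coordinates). Camera axes: x right, y down, z forward; pixel columns grow to the right and rows downward; lengths in mm; the calibration is good to about 2 mm. The wrist camera is an equidistant fisheye: a pixel r from the principal point sees the ray r / f radians off the axis. A picture is of the moment at which its call begins: read the wrist's pose just before it. get_calibration takes no time and is no camera call; for the wrist camera it gives the pose at the moment of the call.
- ticket.close_job(): hands the job in; it is judged then, once.
Trained networks look in the newest picture that a camera, given by its name, has taken for a name from the list of things; names that differ only in an ending like _2 or _b are one class to them, and where a whole thing is asked for, a point or a joint stands for the part that bears it (a point fixed in the world has none). Each returns a list of dicts, best first, with "confidence" (0 to 1); they miss things now and then, are a little off and sometimes report something else, mostly with a low value. They report only what shows in the picture. A call takes as long as a camera call. They do not tell look-alikes from the thing itself.
- finder.boxes_of(target, camera): "box" ([left, top, right, bottom] in pixels, round what is visible of it).
- finder.silhouettes(target, camera): "region" (384x512 bool, what is visible of it) and "box" ([left, top, right, bottom] in pixels, round what is visible of it).
- finder.pinpoint(target, camera): "uv" ([column, row] in pixels: a listed point, or the origin of a listed thing).
The state is a dict: "time": time; "joint_positions": joint angles; "dq": joint speeds; "tau": joint torques, N m; "tool_pos": TCP position; "tcp_rot": TCP orientation; "contact_force": force on the tool from outside, world axes, zero at the start; "moment": the same for the moment, N m; "grip_width": finger opening in mm; "finger_force": force on a finger pad.
Only numpy, scipy, OpenCV 4.12 (cv2) and the standard library are available. Lean on these libraries where they do the work, as an engineer would, in place of code of your own. Each camera call takes 0.05 s, during which the arm holds its last target. There are 200 camera calls.

## Working session

There is one attempt and no reset: what is moved stays moved. The work goes in short steps, Python scripts to look and compute and a tool call to move; the robot and the scene stay as the last step left them, time stands still between calls to the robot, and variables do not carry over. Pictures are saved under pics/ and viewed, at most 14 in all, crops included, and the job is handed in when it is done.

Besides the shell and the picture viewer there is one more tool, called by a JSON object that holds its "name" and its "arguments", one argument or row to a line. send_rows: Moves the arm, as the interface text tells. Its arguments: {"type":"object","properties":{"offset":{"type":"array"},"delta_rot":{"type":"array"},"grip":{"type":"number"}},"required":["offset","delta_rot"]}

```bash
mkdir -p pics; ls; cat > h.py <<'E'
import numpy as np, cv2
from plant import get_obs, optics, ticket, finder
from scipy.spatial.transform import Rotation as R
def ray(cam,uv,cal=None):
    c=cal or optics.get_calibration(cam); T=np.array(c["world_from_camera"])
    x=(uv[0]-c["cx"])/c["fx"]; y=(uv[1]-c["cy"])/c["fy"]
    if cam=="wrist":
        r=np.hypot(x,y); s=np.sin(r)/r if r>1e-9 else 1; d=np.array([x*s,y*s,np.cos(r)])
    else: d=np.array([x,y,1.]); d/=np.linalg.norm(d)
    return T[:3,3], T[:3,:3]@d
def onz(cam,uv,z,cal=None):
    o,d=ray(cam,uv,cal); return o+d*(z-o[2])/d[2]
def tri(rays):
    A=np.zeros((3,3)); b=np.zeros(3)
    for o,d in rays:
        P=np.eye(3)-np.outer(d,d); A+=P; b+=P@o
    p=np.linalg.solve(A,b); return p, max(np.linalg.norm((np.eye(3)-np.outer(d,d))@(p-o)) for o,d in rays)
def proj(cam,p,cal=None):
    c=cal or optics.get_calibration(cam); T=np.array(c["world_from_camera"])
    q=T[:3,:3].T@(np.array(p)-T[:3,3])
    if cam=="wrist":
        n=np.hypot(q[0],q[1]); th=np.arctan2(n,q[2]); s=th/n if n>1e-9 else 0
        return np.array([c["cx"]+c["fx"]*q[0]*s,c["cy"]+c["fy"]*q[1]*s])
    return np.array([c["cx"]+c["fx"]*q[0]/q[2],c["cy"]+c["fy"]*q[1]/q[2]])
def save(cam,name,scale=1.5):
    im=optics.capture(cam); cv2.imwrite("pics/%s.png"%name,cv2.resize(im[:,:,::-1],None,fx=scale,fy=scale)); return im
def go(x,y,z,yaw,obs=None):
    "print offset/delta for tool down (R=Rz(yaw)Rx(pi)) target"
    o=obs or get_obs(); R0=R.from_euler('xyz',o["tcp_rot"]); R1=R.from_euler('xyz',[np.pi,0,yaw])
    d=R0.inv().apply(np.array([x,y,z])-o["tool_pos"])/120; r=(R0.inv()*R1).as_rotvec()/(2*np.pi)
    print("off",d.round(3),"rot",r.round(4))
E
python3 - <<'E'
from h import *
o=get_obs(); print({k:np.round(v,3) for k,v in o.items()})
for c in("scene","top"):
    save(c,c+"0")
    for n in ["tile","nest","post","hook1","hook2","hook3","hook4","basket1_apex","basket1","rook","watchtower","clamp","rail","stand","cure"]:
        try: print(c,n,[(np.round(d["uv"],1).tolist(),round(d["confidence"],2)) for d in finder.pinpoint(n,c)][:8])
        except Exception as e: print(n,e)
E
```

```text
pics
{'time': np.float64(0.0), 'joint_positions': array([-1.429,  0.343,  1.525,  0.   ,  1.275, -0.146]), 'dq': array([ 0.   ,  0.001, -0.   ,  0.002, -0.001,  0.   ]), 'tau': array([ 2.0000e-03, -4.3123e+01, -2.4422e+01,  7.2000e-02,  5.6000e-02,
       -0.0000e+00]), 'tool_pos': array([ 148.966, -503.   ,  226.057]), 'tcp_rot': array([-3.14 , -0.   ,  0.288]), 'contact_force': array([0.567, 0.076, 0.129]), 'moment': array([-0.047, -0.005,  0.054]), 'finger_force': np.float64(0.0), 'grip_width': np.float64(91.494)}
scene tile [([214.8, 183.4], 0.67), ([237.5, 162.4], 0.64)]
scene nest [([325.4, 313.7], 0.61), ([297.5, 264.5], 0.33)]
scene post [([292.7, 268.3], 0.84)]
scene hook1 [([165.8, 139.9], 0.95), ([163.8, 151.9], 0.83), ([162.7, 168.9], 0.65)]
scene hook2 [([165.8, 139.9], 0.95), ([163.8, 151.9], 0.83), ([162.7, 168.9], 0.65)]
scene hook3 [([165.8, 139.9], 0.95), ([163.8, 151.9], 0.83), ([162.7, 168.9], 0.65)]
scene hook4 [([165.8, 139.9], 0.95), ([163.8, 151.9], 0.83), ([162.7, 168.9], 0.65)]
scene basket1_apex [([286.6, 218.1], 0.75), ([220.1, 176.4], 0.73)]
scene basket1
[... 751 characters left out ...]
.75), ([363.6, 193.7], 0.57), ([303.8, 124.1], 0.56)]
top hook3 [([347.5, 166.7], 0.78), ([328.7, 143.7], 0.75), ([363.6, 193.7], 0.57), ([303.8, 124.1], 0.56)]
top hook4 [([347.5, 166.7], 0.78), ([328.7, 143.7], 0.75), ([363.6, 193.7], 0.57), ([303.8, 124.1], 0.56)]
top basket1_apex [([306.9, 213.4], 0.5)]
top basket1 [([230.6, 201.6], 0.82), ([158.3, 224.4], 0.8), ([304.0, 216.1], 0.77), ([228.1, 233.3], 0.62)]
top rook []
top watchtower [([247.7, 165.8], 0.8), ([307.8, 216.3], 0.75), ([243.3, 117.8], 0.51)]
top clamp [([242.8, 119.1], 0.53)]
top rail [([158.9, 172.6], 0.96)]
top stand [([321.1, 167.1], 0.7), ([229.5, 200.4], 0.49)]
top cure [([140.5, 169.7], 0.55), ([230.1, 199.2], 0.51)]
```

View pics/scene0.png

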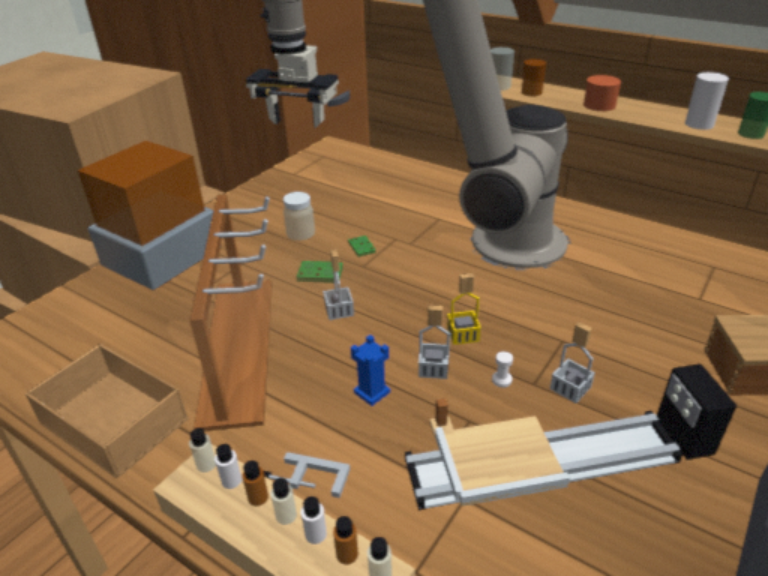

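View pics/top0.png

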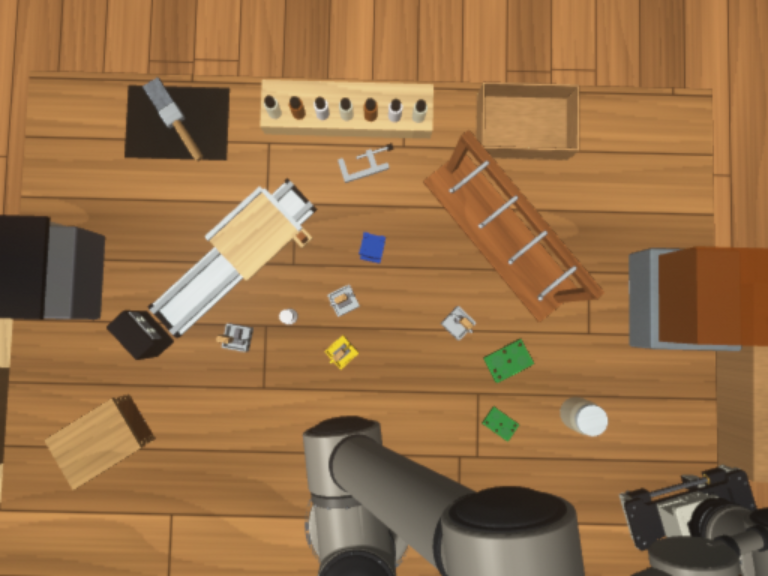

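The scene picture shows three steel baskets (tops near (335,260), (433,315), (582,335) in the enlarged view) and a yellow look-alike at (465,300). The larger tile is at (320,271) and the smaller at (362,245). In the top view the large tile is at (508,360), the baskets are at (235,338), (343,300), (458,322), and the carriage is near (255,235).

```bash
python3 - <<'E'
from h import *
c=optics.get_calibration("top"); 
for n,uv,z in [("nest",(167.6,146),32),("post",(198.3,156.2),77),("cure",(140.5,169.7),32),("rail",(158.9,172.6),0),("lampcorner",(72,218),110),
  ("tile",(339.4,239.5),14),("bA",(158.3,224.4),35),("bB",(229.5,200.4),35),("bC",(306,215),35),("yel",(227,235),35),("rook",(192,210.5),50),("tower",(248,165),100),("clamp",(242.8,115),10),
  ("h4?",(303.8,124.1),225),("h",(328.7,143.7),225),("h",(347.5,166.7),225),("h1?",(363.6,193.7),225)]:
    print(n,onz("top",uv,z,c).round(0))
print(np.array(c["world_from_camera"]).round(2)); print(np.array(optics.get_calibration("scene")["world_from_camera"]).round(2))
w=optics.get_calibration("wrist"); o=get_obs(); Rt=R.from_euler('xyz',o["tcp_rot"]).as_matrix(); T=np.array(w["world_from_camera"])
print((Rt.T@(T[:3,3]-o["tool_pos"])).round(1),(Rt.T@T[:3,:3]).round(2),w["fx"],w["cx"],w["cy"])
# hooks triangulated
th=[((165.8,139.9),(303.8,124.1))]
for s in [(165.8,139.9),(163.8,151.9),(162.7,168.9)]:
  for t in [(303.8,124.1),(328.7,143.7),(347.5,166.7),(363.6,193.7)]:
    p,e=tri([ray("scene",s),ray("top",t)]); 
    if e<8: print(s,t,p.round(1),round(e,1))
E
```

```text
nest [627. 243.  32.]
post [590. 140.  77.]
cure [550. 325.  32.]
rail [545. 275.   0.]
lampcorner [395. 493. 110.]
tile [ 348. -305.   14.]
bA [381. 261.  35.]
bB [461.  44.  35.]
bC [ 422. -195.   35.]
yel [354.  48.  35.]
rook [426. 157.  50.]
tower [565. -11. 100.]
clamp [738.  10.  10.]
h4? [ 661. -156.  225.]
h [ 611. -222.  225.]
h [ 551. -272.  225.]
h1? [ 481. -315.  225.]
[[ 3.00000e-02 -1.00000e+00  7.00000e-02  4.23450e+02]
 [-1.00000e+00 -3.00000e-02 -1.00000e-02 -1.41300e+01]
 [ 1.00000e-02 -7.00000e-02 -1.00000e+00  1.19246e+03]
 [ 0.00000e+00  0.00000e+00  0.00000e+00  1.00000e+00]]
[[-5.60000e-01  5.10000e-01 -6.60000e-01  1.17323e+03]
 [ 8.30000e-01  3.20000e-01 -4.60000e-01  4.46920e+02]
 [-2.00000e-02 -8.00000e-01 -6.00000e-01  7.83160e+02]
 [ 0.00000e+00  0.00000e+00  0.00000e+00  1.00000e+00]]
[  72.     1.2 -157.2] [[ 0.   -0.96 -0.27]
 [ 1.    0.    0.  ]
 [-0.   -0.27  0.96]] 297.3186396354542 256.7427080748359 192.7726428299399
(165.8, 139.9) (328.7, 143.7) [ 595.3 -205.2  307.1] 0.8
(165.8, 139.9) (347.5, 166.7) [ 546.  -261.5  266.3] 0.4
(165.8, 139.9) (363.6, 193.7) [ 485.6 -322.   217.8] 5.9
(163.8, 151.9) (328.7, 143.7) [ 601.4 -211.9  276.1] 1.0
(163.8, 151.9) (347.5, 166.7) [ 550.7 -271.1  231. ] 0.6
(163.8, 151.9) (363.6, 193.7) [ 488.3 -334.9  177.2] 6.2
(162.7, 168.9) (328.7, 143.7) [ 609.1 -220.3  230.4] 0.8
(162.7, 168.9) (347.5, 166.7) [ 556.4 -283.4  178.6] 1.4
(162.7, 168.9) (363.6, 193.7) [ 490.7 -352.4  116.3] 4.4
```

```bash
python3 - <<'E'
from h import *
go(400,-200,350,0)
E
```

```text
off [ 2.723 -1.831 -1.027] rot [ 0.     -0.      0.0458]
```

```bash
cat >> h.py <<'E'
def plan(wps, step=55, obs=None, deg=9):
    "wps: list of (x,y,z,yaw[,step]); prints calls (one final pose, n rows) from the measured pose"
    o=obs or get_obs(); p=np.array(o["tool_pos"],float); Rc=R.from_euler('xyz',o["tcp_rot"])
    for w in wps:
        st=w[4] if len(w)>4 else step
        R1=R.from_euler('xyz',[np.pi,0,w[3]]); t=np.array(w[:3],float)
        while True:
            d=Rc.inv().apply(t-p)/120; rv=(Rc.inv()*R1).as_rotvec()/(2*np.pi)
            k=min(1,.98/max(np.abs(d).max(),1e-9),8*st/max(np.linalg.norm(d)*120,1e-9),8*deg/max(np.linalg.norm(rv)*360,1e-9))
            d=(d*k).round(3); rv=(rv*k).round(4)
            n=int(np.ceil(max(np.linalg.norm(d)*120/st,np.linalg.norm(rv)*360/deg,1)-.05))
            print(n,"off",d.tolist(),"rot",rv.tolist())
            p=p+Rc.apply(d*120); Rc=Rc*R.from_rotvec(rv*2*np.pi)
            if k==1: break
        print("   ->",p.round(1))
E
python3 - <<'E'
from h import *
plan([(400,-200,350,0)])
E
```

```text
3 off [0.98, -0.659, -0.37] rot [0.0, -0.0, 0.0165]
3 off [0.98, -0.818, -0.4] rot [0.0, -0.0, 0.0178]
2 off [0.57, -0.595, -0.257] rot [0.0, -0.0, 0.0115]
   -> [ 400.1 -200.   350. ]
```

{"name": "send_rows", "arguments": {
  "offset": [
    [0.98,-0.659,-0.37],
    [0.98,-0.659,-0.37],
    [0.98,-0.659,-0.37]
  ],
  "delta_rot": [
    [0,0,0.0165],
    [0,0,0.0165],
    [0,0,0.0165]
  ]
}}

```text
time: 1.98
tool_pos: [240.9, -392.4, 272.5]
tcp_rot: [3.14, -0.001, 0.186]
contact_force: [-0.1, -0.4, -0.5]
grip_width: 91.4
finger_force: 0.0
```

{"name": "send_rows", "arguments": {
  "offset": [
    [0.98,-0.818,-0.4],
    [0.98,-0.818,-0.4],
    [0.98,-0.818,-0.4]
  ],
  "delta_rot": [
    [0,0,0.0178],
    [0,0,0.0178],
    [0,0,0.0178]
  ]
}}

```text
time: 2.35
tool_pos: [338.3, -274.3, 320.3]
tcp_rot: [3.14, -0.001, 0.074]
contact_force: [0.1, -1.0, -0.3]
grip_width: 91.8
finger_force: 0.0
```

{"name": "send_rows", "arguments": {
  "offset": [
    [0.57,-0.595,-0.257],
    [0.57,-0.595,-0.257],
    [0.57,-0.595,-0.257],
    [0.57,-0.595,-0.257]
  ],
  "delta_rot": [
    [0,0,0.0115],
    [0,0,0.0115],
    [0,0,0.0115],
    [0,0,0.0115]
  ]
}}

```text
time: 2.85
tool_pos: [399.7, -200.2, 349.6]
tcp_rot: [3.141, 0.001, 0.0]
contact_force: [0.5, 0.2, 0.1]
grip_width: 91.5
finger_force: 0.0
```

```bash
cat > look.py <<'E'
from h import *
import sys,pickle
def look(name,names=("tile","basket1","basket1_apex","hook1")):
    o=get_obs(); cal=optics.get_calibration("wrist"); im=optics.capture("wrist")
    cv2.imwrite("pics/%s.png"%name,cv2.resize(im[:,:,::-1],None,fx=1.5,fy=1.5))
    print(o["time"].round(2),np.round(o["tool_pos"],1),np.round(o["tcp_rot"],3))
    pickle.dump((im,cal),open(name+".pkl","wb"))
    for n in names:
        print(n,[(np.round(d["uv"],1).tolist(),round(d["confidence"],2)) for d in finder.pinpoint(n,"wrist")][:8])
    return im,cal
E
python3 -c "
from look import *
look('w1')"
```

```text
Traceback (most recent call last):
  File "look.py", line 6, in look
    print(o["time"].round(2),np.round(o["tool_pos"],1),np.round(o["tcp_rot"],3))
          ^^^^^^^^^^^^^^^
AttributeError: 'float' object has no attribute 'round'
```

View pics/w1.png

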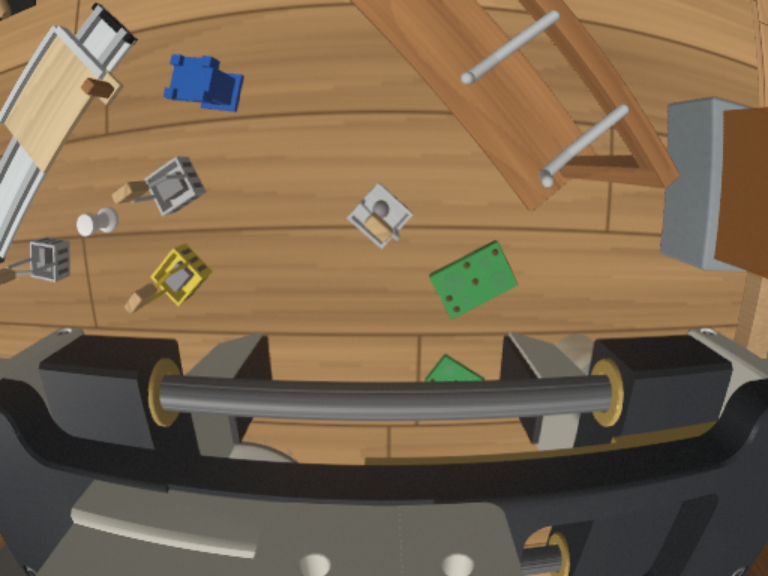

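The wrist view shows the large tile around (473,280), a basket at (380,217) and two hooks. The hooks' tips are at (467,78) and (547,180), and their roots are at (556,14) and (626,108).

```bash
sed -i 's/o\["time"\].round(2)/round(float(o["time"]),2)/' look.py; cat >> h.py <<'E'
def green(im): 
    h=cv2.cvtColor(im,cv2.COLOR_RGB2HSV); return cv2.inRange(h,(45,100,40),(80,255,255))
def rects(mask,cam,cal,z,amin=60):
    out=[]
    for c in cv2.findContours(mask,cv2.RETR_EXTERNAL,cv2.CHAIN_APPROX_NONE)[0]:
        if cv2.contourArea(c)<amin: continue
        P=np.array([onz(cam,q[0],z,cal)[:2] for q in c],np.float32)
        (cx,cy),(w,h),a=cv2.minAreaRect(P); ang=np.deg2rad(a)+(0 if w>h else np.pi/2)
        out.append((round(cx,1),round(cy,1),round(max(w,h),1),round(min(w,h),1),round((ang+np.pi/2)%np.pi-np.pi/2,3)))
    return out
E
python3 - <<'E'
from look import *
im,cal=look('w1b',("tile","basket1","basket1_apex","hook1","rook","watchtower","post"))
print("tile wrist",rects(green(im),"wrist",cal,14))
t=optics.capture("top"); print("tile top",rects(green(t),"top",None,14)[:6])
f=lambda u,z:onz("wrist",np.array(u)/1.5,z,cal).round(1)
for tip,bk in [((467,78),(556,14)),((547,180),(626,108))]: print("tip",f(tip,240),f(tip,245),"root",f(bk,218.5))
E
```

```text
2.9 [ 399.4 -200.6  349.5] [-3.142e+00  1.000e-03 -1.000e-03]
tile [([314.9, 185.1], 0.79), ([302.8, 253.2], 0.79)]
basket1 [([253.2, 139.3], 0.92), ([37.5, 170.6], 0.64), ([28.2, 93.9], 0.62), ([125.2, 181.4], 0.58)]
basket1_apex [([250.0, 148.7], 0.68), ([39.4, 173.2], 0.47)]
hook1 [([331.1, 39.6], 0.81), ([379.7, 102.5], 0.71)]
rook [([68.8, 145.4], 0.64)]
watchtower [([148.3, 58.5], 0.97)]
post [([60.3, 56.9], 0.97)]
tile wrist [(235.5, -288.1, 70.6, 34.9, np.float64(1.548)), (346.2, -304.0, 88.8, 60.7, np.float64(-1.07))]
tile top [(214.2, -287.4, 64.7, 41.7, np.float64(0.978))]
tip [ 528.  -250.5  240. ] [ 526.9 -249.6  245. ] root [ 585.4 -317.7  218.5]
tip [ 467.8 -302.   240. ] [ 467.9 -300.2  245. ] root [ 523.7 -370.9  218.5]
```

```bash
python3 - <<'E'
from h import *
plan([(440,200,350,0)])
E
```

```text
3 off [0.098, -0.98, -0.0] rot [0.0, 0.0, -0.0]
3 off [0.097, -0.98, -0.0] rot [0.0, 0.0, -0.0]
3 off [0.098, -0.98, -0.001] rot [0.0, 0.0, -0.0001]
1 off [0.039, -0.396, 0.0] rot [0.0, 0.0, 0.0]
   -> [439.9 200.  350. ]
```

{"name": "send_rows", "arguments": {
  "offset": [
    [0.1,-0.98,0],
    [0.1,-0.98,0]
  ],
  "delta_rot": [
    [0,0,0],
    [0,0,0]
  ]
}}

```text
time: 3.6
tool_pos: [412.0, -81.4, 349.8]
tcp_rot: [-3.141, -0.0, -0.002]
contact_force: [1.0, -0.2, 0.6]
grip_width: 92.1
finger_force: 0.0
```

{"name": "send_rows", "arguments": {
  "offset": [
    [0.1,-0.98,0],
    [0.1,-0.98,0]
  ],
  "delta_rot": [
    [0,0,0],
    [0,0,0]
  ]
}}

```text
time: 3.85
tool_pos: [423.9, 37.1, 350.1]
tcp_rot: [3.142, -0.001, -0.0]
contact_force: [0.6, -0.5, -0.1]
grip_width: 91.6
finger_force: 0.0
```

{"name": "send_rows", "arguments": {
  "offset": [
    [0.1,-0.98,0],
    [0.1,-0.98,0]
  ],
  "delta_rot": [
    [0,0,0],
    [0,0,0]
  ]
}}

```text
time: 4.1
tool_pos: [435.9, 154.9, 350.1]
tcp_rot: [-3.142, -0.001, 0.0]
contact_force: [0.7, -0.2, 0.2]
grip_width: 91.8
finger_force: 0.0
```

{"name": "send_rows", "arguments": {
  "offset": [
    [0.04,-0.4,0],
    [0.04,-0.4,0],
    [0.04,-0.4,0],
    [0.04,-0.4,0]
  ],
  "delta_rot": [
    [0,0,0],
    [0,0,0],
    [0,0,0],
    [0,0,0]
  ]
}}

```text
time: 4.6
tool_pos: [440.9, 199.7, 350.1]
tcp_rot: [3.141, -0.0, -0.002]
contact_force: [1.0, -0.0, 0.3]
grip_width: 91.8
finger_force: 0.0
```

```bash
python3 - <<'E'
from look import *
im,cal=look('w2',("nest","cure","basket1","basket1_apex","rook","watchtower","post"))
E
```

```text
4.6 [440.9 199.7 350.1] [ 3.141e+00 -0.000e+00 -2.000e-03]
nest [([231.0, 41.4], 0.84)]
cure [([180.1, 94.4], 0.93)]
basket1 [([339.9, 204.4], 0.94), ([451.7, 165.0], 0.84), ([343.2, 144.4], 0.81), ([216.6, 188.5], 0.56)]
basket1_apex [([478.3, 180.2], 0.94)]
rook [([276.4, 164.3], 0.93)]
watchtower [([375.0, 83.1], 0.96), ([220.0, 190.8], 0.33)]
post [([306.1, 60.2], 0.94), ([178.4, 95.7], 0.28)]
```

View pics/w2.png

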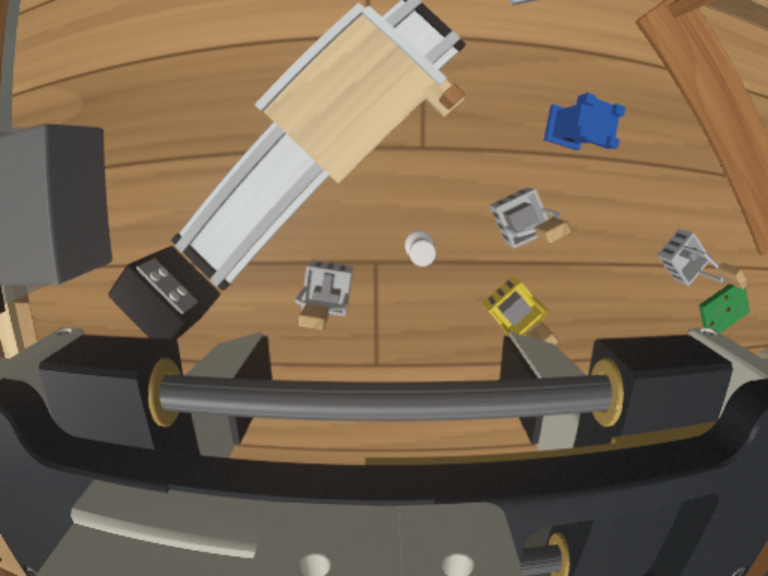

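The wrist view shows the rail from the lamp (165,290) to (440,25). The bed's open near corner is at (338,182), the far fence's lamp end is at (262,106) and the post top is at (453,96). Baskets are at (325,290), (522,215), (688,257).

```bash
python3 - <<'E'
from h import *
import pickle
im,cal=pickle.load(open('w2.pkl','rb'))
cv2.imwrite('pics/c2.png',cv2.resize(im[0:200,110:315,::-1],None,fx=3.8,fy=3,interpolation=cv2.INTER_CUBIC)[:600,:780])
f=lambda u,z:onz("wrist",np.array(u),z,cal).round(1)
print("nest",f((231,41.4),32),"cure",f((180.1,94.4),32),"post",f((306.1,60.2),77))
print("P1",f((338/1.5,182/1.5),32))
for c in ("scene","top"):
    optics.capture(c)
    for n in("nest","cure","post","basket1_apex","hook1"): print(c,n,[(np.round(d["uv"],1).tolist(),round(d["confidence"],2)) for d in finder.pinpoint(n,c)][:6])
E
```

```text
nest [629.6 238.6  32. ] cure [545.6 321.1  32. ] post [591.3 127.2  77. ]
P1 [499.4 248.   32. ]
scene nest [([327.9, 316.0], 0.65)]
scene cure [([378.2, 303.9], 0.69), ([221.2, 177.8], 0.61)]
scene post [([292.9, 267.5], 0.92), ([288.3, 217.3], 0.52)]
scene basket1_apex [([219.6, 179.5], 0.56)]
scene hook1 [([159.1, 190.7], 0.81), ([162.9, 154.1], 0.73), ([166.3, 140.5], 0.66), ([164.6, 169.3], 0.59)]
top nest [([166.3, 144.1], 0.83)]
top cure [([141.8, 170.9], 0.74)]
top post [([200.1, 156.5], 0.73), ([243.8, 119.4], 0.61)]
top basket1_apex [([307.7, 212.3], 0.62)]
top hook1 [([330.5, 143.5], 0.86), ([309.6, 121.5], 0.78), ([367.4, 190.4], 0.69), ([346.5, 165.2], 0.68)]
```

View pics/c2.png

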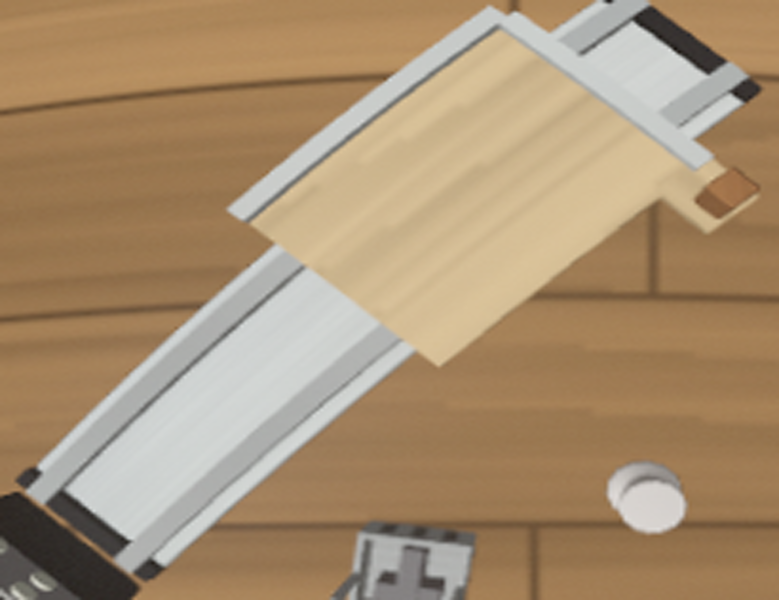

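The crop shows the bed corners at (439,366), (250,223) and (497,27) and the end fence's near end at (693,170). The post top is at about (737,183).

```bash
python3 - <<'E'
from h import *
import pickle
from scipy.optimize import least_squares
im,cal=pickle.load(open('w2.pkl','rb'))
obs=[((439,366),(-85,105,32)),((250,223),(30,105,32)),((497,27),(30,-45,42)),((693,170),(-85,-45,42)),((740,182),(-103,-41,77))]
W=[("wrist",(110+a[0]/3.8,a[1]/3),l) for a,l in obs]
def wl(q,l): c,s=np.cos(q[2]),np.sin(q[2]); return np.array([q[0]+c*l[0]-s*l[1],q[1]+s*l[0]+c*l[1],l[2]])
def res(q,W): return np.concatenate([proj(c,wl(q,l),cal if c=="wrist" else None)-u for c,u,l in W])
s=least_squares(lambda q:res(q,W),[629,240,0.75],x_scale=[1,1,.01],loss='soft_l1'); print(s.x,res(s.x,W).round(1))
for n,c,u,z in [("nest","top",(166.3,144.1),32),("cure","top",(141.8,170.9),32),("post","top",(200.1,156.5),77)]: print(n,onz(c,u,z).round(1))
for n,a,b,cc in [("nest",(231,41.4),(166.3,144.1),(327.9,316)),("cure",(180.1,94.4),(141.8,170.9),(378.2,303.9)),("post",(306.1,60.2),(200.1,156.5),(292.9,267.5))]:
    p,e=tri([ray("wrist",a,cal),ray("top",b),ray("scene",cc)]); print(n,p.round(1),round(e,1))
    p,e=tri([ray("wrist",a,cal),ray("scene",cc)]); print("  ws",p.round(1),round(e,1))
print("post from fit",wl(s.x,(-103,-41,77)),"cure dir",s.x[:2]+130*np.array([-np.sin(s.x[2]),np.cos(s.x[2])]))
E
```

```text
[632.10648731 233.24344498   0.78675131] [ 0.3  0.4 -0.3  0.2  0.1 -1.7  1.1 -0.8 -1.5  1.3]
nest [632.6 247.5  32. ]
cure [545.9 320.5  32. ]
post [589.5 134.1  77. ]
nest [631.4 243.3  31.4] 4.8
  ws [630.  240.9  27.5] 2.0
cure [545.6 321.   32.6] 0.6
  ws [545.5 321.2  32.7] 0.3
post [590.2 131.3  79.3] 3.7
  ws [590.4 129.8  78. ] 2.5
post from fit [588.40368917 131.36083883  77.        ] cure dir [540.05830325 325.0428557 ]
```

```bash
python3 - <<'E'
from h import *
import pickle
a,_=pickle.load(open('w1b.pkl','rb')); b,_=pickle.load(open('w2.pkl','rb'))
cr=lambda im,u,v,r=33:cv2.resize(im[v-r:v+r,u-r:u+r,::-1],(390,390),interpolation=cv2.INTER_CUBIC)
cv2.imwrite('pics/c3.png',np.hstack([cr(a,253,143),cr(b,455,170)]))
E
```

```text
(no output)
```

View pics/c3.png

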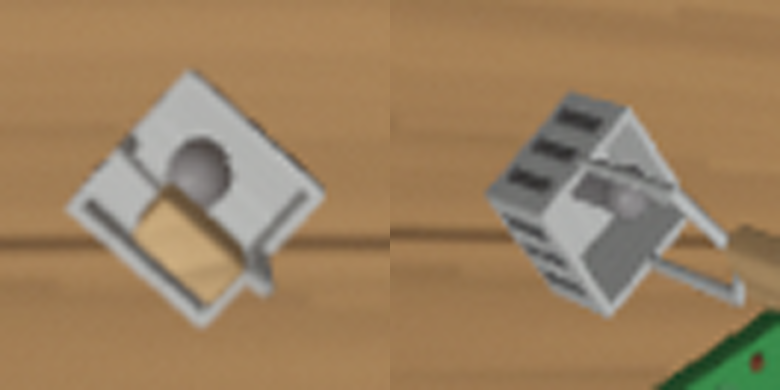

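The left crop shows basket C's handle shoulders at (130,145) and (262,278), and the tab's centre at about (193,243).

```bash
python3 - <<'E'
from h import *
import pickle
a,ca=pickle.load(open('w1b.pkl','rb')); b,cb=pickle.load(open('w2.pkl','rb'))
k=390/66
A=lambda p:(220+p[0]/k,110+p[1]/k); B=lambda p:(422+(p[0]-390)/k,137+p[1]/k)
s1,s2=onz("wrist",A((130,145)),80,ca),onz("wrist",A((262,278)),80,ca); print(s1,s2,(s1+s2)/2,np.linalg.norm(s1-s2),np.arctan2(*(s1-s2)[1::-1]))
print("tab",onz("wrist",A((193,243)),130,ca), onz("wrist",A((193,243)),120,ca))
# box top corners z35
cs=[onz("wrist",A(p),35,ca) for p in((190,70),(325,193),(200,327),(68,208))]; print(np.round(cs,1),np.mean(cs,0))
for i in range(4): d=cs[(i+1)%4]-cs[i]; print(np.linalg.norm(d).round(1),np.arctan2(d[1],d[0]).round(3))
cs=[onz("wrist",B(p),35,cb) for p in((630,108),(487,190),(608,317),(689,205))]; print(np.round(cs,1))
E
```

```text
[ 439.66218599 -180.91185317   80.        ] [ 406.88566753 -213.01633431   80.        ] [ 423.27392676 -196.96409374   80.        ] 45.88025579513273 0.7750405348813348
tab [ 422.1583112  -196.78779221  130.        ] [ 420.83549809 -196.65544239  120.        ]
[[ 456.4 -194.8   35. ]
 [ 423.3 -231.    35. ]
 [ 386.5 -197.4   35. ]
 [ 419.3 -161.8   35. ]] [ 421.36792489 -196.26957203   35.        ]
49.1 -2.311
49.9 2.401
48.4 0.825
49.6 -0.727
[[ 456.4 -194.9   35. ]
 [ 427.4 -137.8   35. ]
 [ 386.4 -197.5   35. ]
 [ 425.2 -228.    35. ]]
```

```bash
python3 - <<'E'
from h import *
import pickle
a,ca=pickle.load(open('w1b.pkl','rb'))
t=[(367.4,190.4),(346.5,165.2),(330.5,143.5),(309.6,121.5)]; s=[(166.3,140.5),(162.9,154.1),(164.6,169.3),(159.1,190.7)]; w=[(379.7,102.5),(331.1,39.6)]
P=[]
for i in range(4):
    r=[ray("top",t[i]),ray("scene",s[i])]+([ray("wrist",w[i],ca)] if i<2 else [])
    p,e=tri(r); P.append(p); print(i+1,p.round(1),round(e,1), onz("wrist",w[i],225,ca).round(1) if i<2 else "", onz("top",t[i],225).round(1))
plan([(422,-197,230,-0.76),(422,-197,108,-0.76,40)])
E
```

```text
1 [ 488.5 -326.7  217.3] 2.4 [ 486.2 -323.4  225. ] [ 490.3 -324.8  225. ]
2 [ 551.2 -272.9  222.9] 5.4 [ 545.1 -272.8  225. ] [ 555.  -269.6  225. ]
3 [ 607.3 -222.   228.6] 5.0  [ 611.3 -226.9  225. ]
4 [ 669.7 -172.   222.5] 0.9  [ 668.4 -170.9  225. ]
3 off [-0.047, 0.98, 0.296] rot [0.0, -0.0, 0.0358]
3 off [0.176, 0.98, 0.3] rot [0.0, -0.0, 0.0363]
3 off [0.421, 0.98, 0.321] rot [0.0, -0.0, 0.0389]
1 off [0.167, 0.219, 0.083] rot [0.0, -0.0, 0.01]
   -> [ 422. -197.  230.]
3 off [-0.0, -0.0, 0.98] rot [0.0, -0.0, -0.0]
1 off [-0.0, -0.0, 0.036] rot [0.0, -0.0, -0.0]
   -> [ 422.  -197.1  108.1]
```

{"name": "send_rows", "arguments": {
  "offset": [
    [-0.047,0.98,0.296],
    [-0.047,0.98,0.296]
  ],
  "delta_rot": [
    [0,0,0.0358],
    [0,0,0.0358]
  ]
}}

```text
time: 5.85
tool_pos: [435.0, 82.3, 313.9]
tcp_rot: [3.141, -0.001, -0.225]
contact_force: [1.2, -0.9, -0.4]
grip_width: 92.3
finger_force: 0.0
```

{"name": "send_rows", "arguments": {
  "offset": [
    [0.176,0.98,0.3],
    [0.176,0.98,0.3]
  ],
  "delta_rot": [
    [0,0,0.0363],
    [0,0,0.0363]
  ]
}}

```text
time: 6.1
tool_pos: [429.3, -37.9, 278.1]
tcp_rot: [-3.141, -0.001, -0.456]
contact_force: [1.1, -0.0, 0.4]
grip_width: 92.0
finger_force: 0.0
```

{"name": "send_rows", "arguments": {
  "offset": [
    [0.421,0.98,0.321],
    [0.421,0.98,0.321],
    [0.421,0.98,0.321],
    [0.588,1.0,0.4],
    [0.588,1.0,0.4],
    [0.588,1.0,0.4]
  ],
  "delta_rot": [
    [0,0,0.0389],
    [0,0,0.0389],
    [0,0,0.0489],
    [0,0,0.0489],
    [0,0,0.0489],
    [0,0,0.0489]
  ]
}}

```text
time: 6.85
tool_pos: [440.2, -174.5, 230.6]
tcp_rot: [3.141, 0.0, -0.76]
contact_force: [-0.2, -0.3, -0.4]
grip_width: 91.6
finger_force: 0.0
```

```bash
python3 - <<'E'
from look import *
im,cal=look('w3',("basket1_apex","basket1","hook1"))
r=[c for c in finder.boxes_of("basket1_apex","wrist")]; print([(np.round(d["box"]),round(d["confidence"],2)) for d in r])
plan([(422,-197,230,-0.76),(422,-197,108,-0.76,40)])
E
```

```text
6.85 [ 440.2 -174.5  230.6] [ 3.141  0.    -0.76 ]
basket1_apex [([281.9, 187.7], 0.95)]
basket1 [([22.7, 8.8], 0.73), ([276.3, 168.3], 0.71)]
hook1 [([384.4, 9.9], 0.83), ([25.5, 8.4], 0.74)]
[(array([256., 149., 307., 201.]), 0.68), (array([  2., 221.,  20., 239.]), 0.26)]
1 off [0.017, 0.241, 0.007] rot [-0.0, -0.0001, 0.0001]
   -> [ 422. -197.  230.]
3 off [0.0, 0.0, 0.98] rot [-0.0, -0.0, -0.0]
1 off [0.0, 0.0, 0.037] rot [-0.0, -0.0, -0.0]
   -> [ 422. -197.  108.]
```

View pics/w3.png

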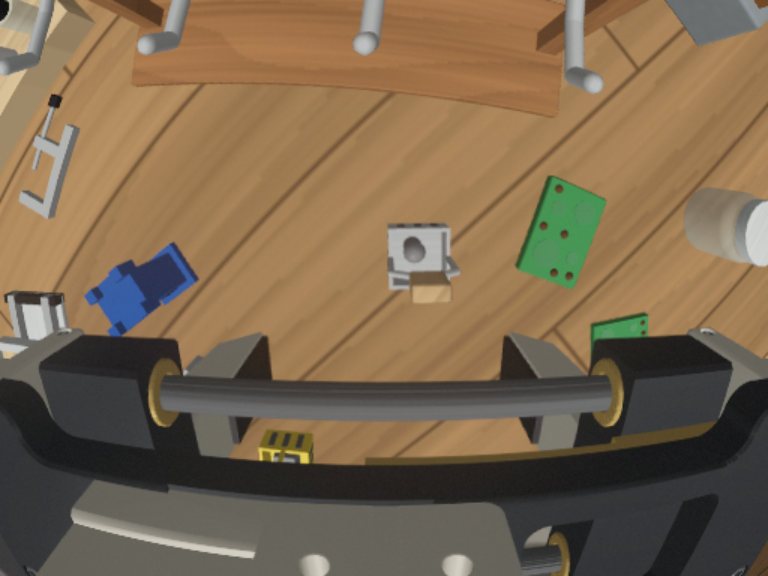

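The closer view shows the tab at (431,288), and hook tips at (590,84), (367,44), (150,45).

```bash
python3 - <<'E'
from h import *
import pickle
a,ca=pickle.load(open('w3.pkl','rb'))
f=lambda u,z:onz("wrist",np.array(u),z,ca).round(1)
print("apex",f((281.9,187.7),100),"tabtop",f((431/1.5,281/1.5),137),"tab mid",f((431/1.5,289/1.5),125))
for k,u in enumerate([(590,84),(367,44),(150,45)]): print(k+1,f(np.array(u)/1.5,243)+30*np.array([.645,-.764,0]))
print("sh",f((456/1.5,270/1.5),82),f((391/1.5,279/1.5),82))
print("tile",rects(green(a),"wrist",ca,14))
E
```

```text
apex [ 421.3 -192.4  100. ] tabtop [ 427.5 -200.3  137. ] tab mid [ 420.6 -195.7  125. ]
1 [ 487.65 -321.82  243.  ]
2 [ 546.25 -272.62  243.  ]
3 [ 605.25 -222.02  243.  ]
sh [ 406.8 -213.2   82. ] [ 433.8 -175.1   82. ]
tile [(225.7, -292.5, 66.2, 32.1, np.float64(1.021)), (347.2, -303.8, 88.8, 62.5, np.float64(-1.077))]
```

{"name": "send_rows", "arguments": {
  "offset": [
    [0.017,0.241,0.007],
    [0.017,0.241,0.4],
    [0.017,0.241,0.7],
    [0.017,0.241,0.99],
    [0.017,0.241,0.99]
  ],
  "delta_rot": [
    [0,0,0],
    [0,0,0],
    [0,0,0],
    [0,0,0],
    [0,0,0]
  ]
}}

```text
time: 7.72
tool_pos: [420.7, -196.3, 110.1]
tcp_rot: [3.141, 0.005, -0.76]
contact_force: [-0.2, 0.2, -0.0]
grip_width: 91.9
finger_force: 0.0
```

{"name": "send_rows", "arguments": {
  "offset": [
    [0,0,0.03],
    [0,0,0.03],
    [0,0,0.03],
    [0,0,0.03],
    [0,0,0.03],
    [0,0,0.03],
    [0,0,0.03],
    [0,0,0.03]
  ],
  "delta_rot": [
    [0,0,0],
    [0,0,0],
    [0,0,0],
    [0,0,0],
    [0,0,0],
    [0,0,0],
    [0,0,0],
    [0,0,0]
  ],
  "grip": 0
}}

```text
time: 8.72
tool_pos: [422.0, -197.3, 107.9]
tcp_rot: [3.141, 0.0, -0.76]
contact_force: [0.1, 0.5, -1.4]
grip_width: 23.9
finger_force: 30.0
```

```bash
python3 - <<'E'
from h import *
o=get_obs(); print(o["tool_pos"],o["grip_width"],o["finger_force"])
H=np.array([547,-272.7]); x=np.array([.645,-.764]); 
dz=108-100-0.0
z=lambda A:A+o["tool_pos"][2]-100
p=H-85*x; 
plan([(*p,z(262),-0.869,35),(*H,z(262),-0.869,20),(*H,z(223.5),-0.869,12)])
E
```

```text
[ 421.9529598  -197.26209007  107.90568625] 23.934583289171318 29.950636625289917
4 off [0.351, -0.247, -0.98] rot [0.0, 0.0, 0.0126]
2 off [0.125, -0.103, -0.37] rot [0.0, 0.0, 0.0047]
   -> [ 492.2 -207.7  269.9]
5 off [0.708, 0.001, -0.0] rot [0.0, 0.0, 0.0]
   -> [ 546.9 -272.7  269.9]
4 off [0.001, -0.001, 0.32] rot [0.0, 0.0, 0.0]
   -> [ 547.1 -272.7  231.5]
```

{"name": "send_rows", "arguments": {
  "offset": [
    [0,0,-0.25],
    [0.1,-0.07,-0.5],
    [0.23,-0.16,-0.75],
    [0.351,-0.247,-0.98]
  ],
  "delta_rot": [
    [0,0,0],
    [0,0,0.004],
    [0,0,0.008],
    [0,0,0.0126]
  ]
}}

```text
time: 9.22
tool_pos: [473.4, -204.9, 226.6]
tcp_rot: [3.142, -0.0, -0.84]
contact_force: [0.6, -0.4, -1.8]
grip_width: 23.5
finger_force: 30.0
```

{"name": "send_rows", "arguments": {
  "offset": [
    [0.06,-0.05,-0.2],
    [0.125,-0.103,-0.37],
    [0.125,-0.103,-0.37],
    [0.125,-0.103,-0.37],
    [0.125,-0.103,-0.37]
  ],
  "delta_rot": [
    [0,0,0.0025],
    [0,0,0.0047],
    [0,0,0.0047],
    [0,0,0.0047],
    [0,0,0.0047]
  ]
}}

```text
time: 9.85
tool_pos: [491.5, -207.5, 268.9]
tcp_rot: [3.141, 0.002, -0.869]
contact_force: [-0.1, -1.0, -0.2]
grip_width: 23.7
finger_force: 30.0
```

```bash
python3 - <<'E'
from look import *
o=get_obs(); print(o["tool_pos"],o["tcp_rot"],o["contact_force"],o["finger_force"])
look('w4',("hook1","basket1_apex"))
H=np.array([547,-272.7]); plan([(*H,269.9,-0.869,20),(*H,231.5,-0.869,12)])
E
```

```text
[ 491.45122382 -207.47070112  268.91725877] [ 3.14074321e+00  2.07602232e-03 -8.68924153e-01] [-0.10801412 -0.98603752 -0.21548326] 29.95086908340454
9.85 [ 491.5 -207.5  268.9] [ 3.141e+00  2.000e-03 -8.690e-01]
hook1 [([52.1, 109.4], 0.95), ([254.3, 94.3], 0.8), ([369.0, 95.6], 0.67), ([142.2, 98.7], 0.6)]
basket1_apex [([252.8, 238.9], 0.92)]
5 off [0.711, -0.001, -0.004] rot [0.0001, 0.0001, -0.0]
   -> [ 547.  -272.7  269.9]
4 off [-0.0, -0.0, 0.32] rot [-0.0, 0.0, -0.0]
   -> [ 547.  -272.7  231.5]
```

View pics/w4.png

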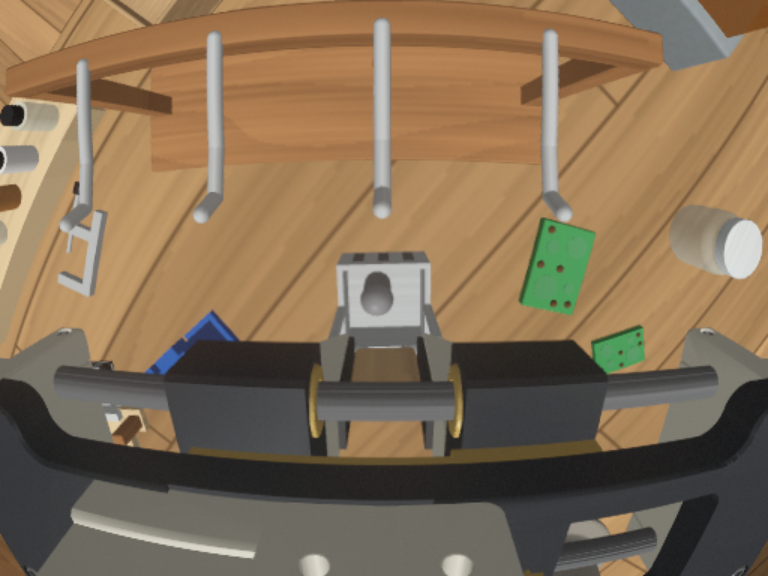

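The basket lines up with hook 2, whose bar is at column 382; the basket's centre is also at about 383.

{"name": "send_rows", "arguments": {
  "offset": [
    [0.15,0,0],
    [0.3,0,0],
    [0.45,0,0],
    [0.6,0,0],
    [0.71,0,0],
    [0.71,0,0],
    [0.71,0,0]
  ],
  "delta_rot": [
    [0,0,0],
    [0,0,0],
    [0,0,0],
    [0,0,0],
    [0,0,0],
    [0,0,0],
    [0,0,0]
  ]
}}

```text
time: 10.88
tool_pos: [546.9, -272.4, 269.8]
tcp_rot: [3.141, 0.001, -0.869]
contact_force: [0.6, 1.0, -1.1]
grip_width: 24.2
finger_force: 30.0
```

{"name": "send_rows", "arguments": {
  "offset": [
    [0,0,0.08],
    [0,0,0.16],
    [0,0,0.22],
    [0,0,0.27],
    [0,0,0.31],
    [0,0,0.31],
    [0,0,0.31]
  ],
  "delta_rot": [
    [0,0,0],
    [0,0,0],
    [0,0,0],
    [0,0,0],
    [0,0,0],
    [0,0,0],
    [0,0,0]
  ]
}}

```text
time: 11.75
tool_pos: [548.3, -272.9, 234.0]
tcp_rot: [-3.14, -0.003, -0.869]
contact_force: [2.9, 1.6, 5.7]
grip_width: 23.8
finger_force: 30.0
```

```bash
python3 - <<'E'
from look import *
o=get_obs(); print(o["tool_pos"],o["contact_force"],o["moment"])
a,ca=pickle.load(open('w4.pkl','rb'))
for u in [(369,95.6),(254.3,94.3),(142.2,98.7),(52.1,109.4)]: print(onz("wrist",u,225,ca).round(1))
print("tile",rects(green(a),"wrist",ca,14))
E
```

```text
[ 548.27533481 -272.87768457  234.04821393] [2.93939562 1.64662282 5.70517479] [ 0.41096402 -0.58620825 -0.03073814]
[ 488.  -325.3  225. ]
[ 547.4 -271.9  225. ]
[ 607.4 -221.4  225. ]
[ 669.9 -168.8  225. ]
tile [(219.5, -289.6, 66.5, 45.6, np.float64(0.98)), (347.6, -304.3, 89.1, 62.6, np.float64(-1.067))]
```

{"name": "send_rows", "arguments": {
  "offset": [
    [0,0,0],
    [0,0,0],
    [0,0,0],
    [0,0,-0.1],
    [0,0,-0.3],
    [0,0,-0.6],
    [0,0,-0.9],
    [0,0,-0.9]
  ],
  "delta_rot": [
    [0,0,0],
    [0,0,0],
    [0,0,0],
    [0,0,0],
    [0,0,0],
    [0,0,0],
    [0,0,0],
    [0,0,0]
  ],
  "grip": 0.55
}}

```text
time: 12.75
tool_pos: [548.1, -273.4, 345.1]
tcp_rot: [-3.14, -0.007, -0.869]
contact_force: [0.1, 0.2, -0.2]
grip_width: 50.4
finger_force: 0.0
```

```bash
python3 - <<'E'
from h import *
o=get_obs(); print(o["grip_width"])
t=(347.5,-304.2)
plan([(450,-289,300,-1.07),(*t,100,-1.07),(*t,4,-1.07,35)])
E
```

```text
50.37561484654932
2 off [-0.431, 0.709, 0.371] rot [-0.0004, -0.0011, 0.032]
   -> [ 450.  -289.1  300. ]
3 off [-0.176, 0.476, 0.98] rot [-0.0, -0.0, 0.0]
2 off [-0.124, 0.334, 0.687] rot [-0.0, -0.0, 0.0]
   -> [ 347.5 -304.2  100. ]
3 off [0.0, 0.0, 0.8] rot [-0.0, -0.0, 0.0]
   -> [ 347.5 -304.2    4. ]
```

{"name": "send_rows", "arguments": {
  "offset": [
    [-0.431,0.709,0.371],
    [-0.431,0.709,0.371],
    [-0.431,0.709,0.371]
  ],
  "delta_rot": [
    [-0.0004,-0.0011,0.032],
    [-0.0004,-0.0011,0.032],
    [-0.0004,-0.0011,0.032]
  ],
  "grip": 1
}}

```text
time: 13.12
tool_pos: [445.6, -287.7, 294.5]
tcp_rot: [3.136, 0.012, -1.073]
contact_force: [1.9, -0.7, -0.0]
grip_width: 76.1
finger_force: 0.0
```

{"name": "send_rows", "arguments": {
  "offset": [
    [-0.176,0.476,0.98],
    [-0.176,0.476,0.98],
    [-0.176,0.476,0.98]
  ],
  "delta_rot": [
    [0,0,0],
    [0,0,0],
    [0,0,0]
  ]
}}

```text
time: 13.5
tool_pos: [385.9, -295.1, 176.2]
tcp_rot: [3.137, 0.014, -1.071]
contact_force: [-0.5, 0.4, -0.1]
grip_width: 91.7
finger_force: 0.0
```

{"name": "send_rows", "arguments": {
  "offset": [
    [-0.124,0.334,0.687],
    [-0.124,0.334,0.687],
    [-0.124,0.334,0.687],
    [-0.124,0.334,0.687]
  ],
  "delta_rot": [
    [0,0,0],
    [0,0,0],
    [0,0,0],
    [0,0,0]
  ]
}}

```text
time: 14.0
tool_pos: [347.6, -304.2, 98.9]
tcp_rot: [3.14, 0.002, -1.07]
contact_force: [0.3, 0.6, 0.8]
grip_width: 91.9
finger_force: 0.0
```

```bash
python3 - <<'E'
from look import *
im,cal=look('w5',("tile",))
print("tile",rects(green(im),"wrist",cal,14))
plan([(347.5,-304.2,4,-1.07,35)])
E
```

```text
14.0 [ 347.6 -304.2   98.9] [ 3.14e+00  2.00e-03 -1.07e+00]
tile [([260.4, 195.9], 0.88)]
tile [(226.1, -266.0, 28.5, 10.5, np.float64(-0.568)), (345.2, -306.1, 89.1, 58.9, np.float64(-1.074))]
3 off [0.007, -0.003, 0.789] rot [0.0004, 0.0004, 0.0001]
   -> [ 347.5 -304.2    4. ]
```

View pics/w5.png

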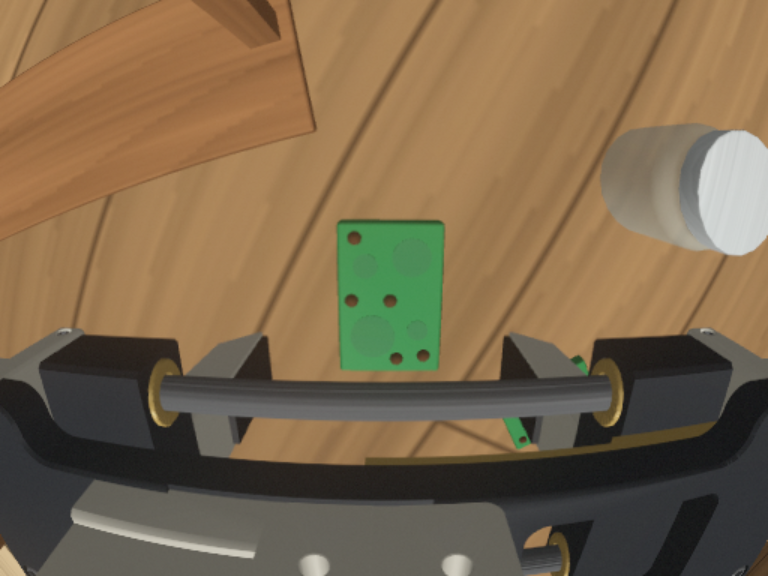

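The tile lies centred between the fingers at (390,295); a bottle stands at right, its base at about (640,215).

```bash
python3 - <<'E'
from look import *
a,ca=pickle.load(open('w5.pkl','rb'))
t=np.array([347,-304.5]); X=np.array([np.cos(-1.07),np.sin(-1.07)]); Y=np.array([np.sin(-1.07),-np.cos(-1.07)])
for u,z in [((602,160),10),((622,215),10),((690,245),60),((740,200),70),((668,190),40)]:
    p=onz("wrist",np.array(u)/1.5,z,ca)[:2]; print(u,p.round(0),"along y",round((p-t)@Y),"x",round((p-t)@X))
E
```

```text
(602, 160) [ 275. -440.] along y 128 x 84
(622, 215) [ 246. -419.] along y 144 x 52
(690, 245) [ 227. -420.] along y 161 x 43
(740, 200) [ 217. -456.] along y 187 x 71
(668, 190) [ 243. -442.] along y 157 x 71
```

Clear of the bottle, so I'll pick up the tile.

{"name": "send_rows", "arguments": {
  "offset": [
    [0.003,0,0.3],
    [0.003,0,0.55],
    [0.003,0,0.75],
    [0.003,0,0.79],
    [0.003,0,0.79],
    [0.003,0,0.79]
  ],
  "delta_rot": [
    [0,0,0],
    [0,0,0],
    [0,0,0],
    [0,0,0],
    [0,0,0],
    [0,0,0]
  ]
}}

```text
time: 14.85
tool_pos: [345.5, -303.2, 3.2]
tcp_rot: [3.139, 0.004, -1.07]
contact_force: [0.0, -0.1, -0.2]
grip_width: 91.6
finger_force: 0.0
```

{"name": "send_rows", "arguments": {
  "offset": [
    [0,0,0],
    [0,0,0],
    [0,0,0],
    [0,0,0],
    [0,0,0]
  ],
  "delta_rot": [
    [0,0,0],
    [0,0,0],
    [0,0,0],
    [0,0,0],
    [0,0,0]
  ],
  "grip": 0
}}

```text
time: 15.48
tool_pos: [344.7, -302.5, 2.1]
tcp_rot: [3.138, 0.007, -1.07]
contact_force: [-1.5, -0.9, 1.9]
grip_width: 59.6
finger_force: 30.0
```

```bash
python3 - <<'E'
from h import *
o=get_obs(); print(o["tool_pos"],o["grip_width"],o["finger_force"])
th=0.787; n=np.array([632,233.3]); X=np.array([np.cos(th),np.sin(th)]); Y=np.array([-X[1],X[0]])
p=n-36*X+15*Y; yaw=th-np.pi/2; print(p,yaw)
z=o["tool_pos"][2]
plan([(347,-304,170,-1.07),(450,-50,190,-0.9),(*p,150,yaw),(*p,z+36,yaw,30)])
E
```

```text
[ 344.67351759 -302.48616067    2.11441772] 59.639955544027444 29.99879479408264
[595.96138648 218.39301052] -0.7837963267948965
3 off [0.008, -0.004, -0.98] rot [0.0004, 0.0007, -0.0]
1 off [0.005, -0.003, -0.419] rot [0.0001, 0.0003, -0.0]
   -> [ 347. -304.  170.]
3 off [-0.8, -0.98, -0.092] rot [0.0, 0.0, -0.015]
3 off [-0.567, -0.847, -0.075] rot [0.0, 0.0, -0.0121]
   -> [450.1 -50.  190. ]
3 off [-0.416, -0.98, 0.14] rot [0.0, 0.0, -0.0077]
3 off [-0.362, -0.98, 0.137] rot [0.0, 0.0, -0.0076]
1 off [-0.131, -0.416, 0.057] rot [0.0, 0.0, -0.0032]
   -> [596.  218.3 150. ]
4 off [-0.0, -0.0, 0.932] rot [0.0, 0.0, 0.0]
   -> [595.9 218.4  38.1]
```

{"name": "send_rows", "arguments": {
  "offset": [
    [0,0,-0.2],
    [0,0,-0.5],
    [0,0,-0.98],
    [0,0,-0.98]
  ],
  "delta_rot": [
    [0,0.0007,0],
    [0,0.0007,0],
    [0,0.0007,0],
    [0,0.0007,0]
  ]
}}

```text
time: 15.98
tool_pos: [347.1, -304.8, 123.1]
tcp_rot: [3.14, -0.006, -1.07]
contact_force: [1.0, -0.5, -2.1]
grip_width: 59.5
finger_force: 30.0
```

{"name": "send_rows", "arguments": {
  "offset": [
    [0,0,-0.42],
    [0,0,-0.42]
  ],
  "delta_rot": [
    [0,0,0],
    [0,0,0]
  ]
}}

```text
time: 16.23
tool_pos: [346.6, -304.1, 171.8]
tcp_rot: [3.139, -0.003, -1.07]
contact_force: [0.2, -0.0, -2.3]
grip_width: 59.5
finger_force: 30.0
```

{"name": "send_rows", "arguments": {
  "offset": [
    [-0.4,-0.49,-0.05],
    [-0.8,-0.98,-0.09],
    [-0.8,-0.98,-0.09]
  ],
  "delta_rot": [
    [0,0,-0.015],
    [0,0,-0.015],
    [0,0,-0.015]
  ]
}}

```text
time: 16.6
tool_pos: [402.3, -159.2, 178.8]
tcp_rot: [3.138, 0.006, -0.974]
contact_force: [-0.5, -0.5, -1.4]
grip_width: 59.8
finger_force: 30.0
```

{"name": "send_rows", "arguments": {
  "offset": [
    [-0.57,-0.85,-0.075],
    [-0.57,-0.85,-0.075],
    [-0.57,-0.85,-0.075]
  ],
  "delta_rot": [
    [0,0,-0.012],
    [0,0,-0.012],
    [0,0,-0.012]
  ]
}}

```text
time: 16.98
tool_pos: [448.9, -44.5, 187.7]
tcp_rot: [3.138, 0.005, -0.894]
contact_force: [0.4, -0.9, -1.1]
grip_width: 59.5
finger_force: 30.0
```

{"name": "send_rows", "arguments": {
  "offset": [
    [-0.416,-0.98,0.14],
    [-0.416,-0.98,0.14],
    [-0.416,-0.98,0.14]
  ],
  "delta_rot": [
    [0,0,-0.008],
    [0,0,-0.008],
    [0,0,-0.008]
  ]
}}

```text
time: 17.35
tool_pos: [509.8, 66.1, 169.6]
tcp_rot: [3.136, 0.006, -0.847]
contact_force: [-0.5, -1.0, -1.3]
grip_width: 59.7
finger_force: 30.0
```

{"name": "send_rows", "arguments": {
  "offset": [
    [-0.36,-0.98,0.137],
    [-0.36,-0.98,0.137],
    [-0.36,-0.98,0.137],
    [-0.36,-0.98,0.137]
  ],
  "delta_rot": [
    [0,0,-0.0076],
    [0,0,-0.0076],
    [0,0,-0.0076],
    [0,0,-0.0076]
  ]
}}

```text
time: 17.85
tool_pos: [568.9, 172.5, 154.2]
tcp_rot: [3.136, 0.004, -0.803]
contact_force: [-0.2, 0.0, -1.7]
grip_width: 59.4
finger_force: 30.0
```

```bash
python3 - <<'E'
from look import *
look('w6',("nest","post","cure"))
o=get_obs(); print(o["grip_width"],o["contact_force"],o["joint_positions"])
p=(596,218.4); plan([(*p,150,-0.784),(*p,38.5,-0.784,30)])
E
```

```text
17.85 [568.9 172.5 154.2] [ 3.136  0.004 -0.803]
nest [([165.3, 184.5], 0.63)]
post [([274.9, 149.2], 0.82)]
cure [([178.5, 289.9], 0.74)]
59.944098353995805 [ 0.23423794  0.60903479 -0.80416771] [1.64610441e-01 5.31623288e-01 1.42240784e+00 8.23177837e-04
 1.19138205e+00 2.53934992e+00]
1 off [-0.124, -0.425, 0.05] rot [0.0004, 0.0004, -0.0032]
   -> [595.9 218.4 150. ]
4 off [0.001, -0.001, 0.929] rot [0.0, 0.0, -0.0]
   -> [596.1 218.4  38.5]
```

View pics/w6.png

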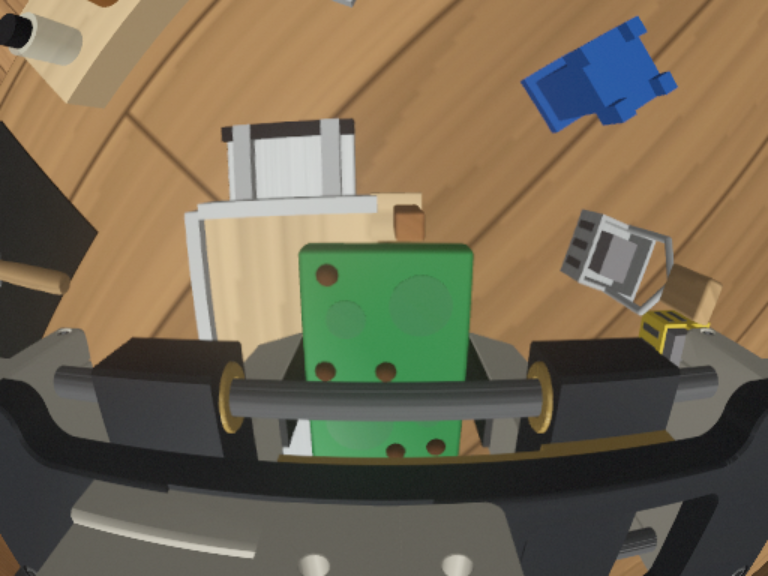

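The tile is held level. The fences' inner corner is at (205,216), the end fence's near end is at (377,211), and the post top is around (409,213).

```bash
python3 - <<'E'
from look import *
a,ca=pickle.load(open('w6.pkl','rb'))
f=lambda u,z:onz("wrist",np.array(u)/1.5,z,ca)[:2]
th=0.787; X=np.array([np.cos(th),np.sin(th)]); Y=np.array([-X[1],X[0]])
c=f((205,216),42); e=f((377,211),42); g=f((213,340),42); po=f((409,213),77)
print(c,e,"end fence ang",np.arctan2(*(c-e)[::-1]),np.linalg.norm(c-e),"far fence ang",np.arctan2(*(g-c)[::-1])-np.pi/2)
print("nest from corner",c-30*X+45*Y,"from post",po+103*X+41*Y)
E
```

```text
[682.7676348  217.86519859] [604.15764632 141.20687274] end fence ang 0.7728292122489693 109.79995087259857 far fence ang 0.7318388331645775
nest from corner [629.71770421 228.38683652] from post [637.13830769 229.33361621]
```

{"name": "send_rows", "arguments": {
  "offset": [
    [-0.124,-0.425,0.05],
    [-0.124,-0.425,0.2],
    [-0.124,-0.425,0.45],
    [-0.124,-0.425,0.7],
    [-0.124,-0.425,0.9],
    [-0.124,-0.425,0.96],
    [-0.124,-0.425,0.96],
    [-0.124,-0.425,0.96]
  ],
  "delta_rot": [
    [0.0004,0.0004,-0.003],
    [0.0004,0.0004,-0.003],
    [0.0004,0.0004,-0.003],
    [0.0004,0.0004,-0.003],
    [0.0004,0.0004,-0.003],
    [0.0004,0.0004,-0.003],
    [0.0004,0.0004,-0.003],
    [0.0004,0.0004,-0.003]
  ]
}}

```text
time: 19.05
tool_pos: [596.5, 220.0, 42.0]
tcp_rot: [-3.14, -0.001, -0.784]
contact_force: [0.1, 0.4, -1.2]
grip_width: 59.6
finger_force: 30.0
```

```bash
python3 - <<'E'
from h import *
o=get_obs(); print(o["tool_pos"],o["tcp_rot"],o["contact_force"])
p=(596,218.4); plan([(*p,36,-0.787,5)])
E
```

```text
[596.47197798 219.9856897   42.0201177 ] [-3.13956266e+00 -8.22456826e-04 -7.83774906e-01] [ 0.13919778  0.4317188  -1.19401264]
2 off [0.007, 0.012, 0.05] rot [-0.0003, -0.0001, 0.0005]
   -> [596.1 218.4  36. ]
```

{"name": "send_rows", "arguments": {
  "offset": [
    [0,0,0.02],
    [0,0,0.04],
    [0,0,0.055],
    [0,0,0.065],
    [0,0,0.065]
  ],
  "delta_rot": [
    [0,0,0],
    [0,0,0],
    [0,0,0],
    [0,0,0],
    [0,0,0]
  ]
}}

```text
time: 19.68
tool_pos: [595.8, 219.8, 34.2]
tcp_rot: [-3.141, -0.0, -0.783]
contact_force: [-3.1, -1.8, 7.8]
grip_width: 59.5
finger_force: 30.0
```

{"name": "send_rows", "arguments": {
  "offset": [
    [0,0,0],
    [0,0,0],
    [0,0,-0.1],
    [0,0,-0.4],
    [0,0,-0.4]
  ],
  "delta_rot": [
    [0,0,0],
    [0,0,0],
    [0,0,0],
    [0,0,0],
    [0,0,0]
  ],
  "grip": 0.8
}}

```text
time: 20.3
tool_pos: [597.8, 220.6, 84.6]
tcp_rot: [-3.136, -0.003, -0.783]
contact_force: [0.1, -0.4, 0.5]
grip_width: 73.6
finger_force: 0.0
```

```bash
cat >> h.py <<'E'
TH=0.787; NX=np.array([np.cos(TH),np.sin(TH)]); NY=np.array([-NX[1],NX[0]]); N0=np.array([632.5,232.])
def loc(x,y): return N0+x*NX+y*NY
def tol(p): d=np.array(p[:2])-N0; return np.array([d@NX,d@NY])
E
python3 - <<'E'
from h import *
o=get_obs(); print(o["tool_pos"],tol(o["tool_pos"]))
S=loc(-98,20); plan([(*S,85,TH),(*S,37,TH,30)],obs=o)
E
```

```text
[597.8292032  220.56754873  84.56365618] [-32.57355617  16.48419034]
8 off [-0.024, 0.436, -0.006] rot [-0.0003, -0.0009, -0.2]
2 off [-0.106, 0.029, -0.0] rot [-0.0, -0.0002, -0.0499]
   -> [549.1 176.6  84.9]
2 off [0.001, -0.0, 0.4] rot [-0.0, -0.0, -0.0]
   -> [549.2 176.7  36.9]
```

{"name": "send_rows", "arguments": {
  "offset": [
    [-0.024,0.436,0],
    [-0.024,0.436,0],
    [-0.024,0.436,0],
    [-0.024,0.436,0],
    [-0.024,0.436,0],
    [-0.024,0.436,0],
    [-0.024,0.436,0],
    [-0.024,0.436,0]
  ],
  "delta_rot": [
    [0,-0.001,-0.2],
    [0,-0.001,-0.2],
    [0,-0.001,-0.2],
    [0,-0.001,-0.2],
    [0,-0.001,-0.2],
    [0,-0.001,-0.2],
    [0,-0.001,-0.2],
    [0,-0.001,-0.2]
  ],
  "grip": 0.38
}}

```text
time: 21.3
tool_pos: [556.4, 184.9, 80.6]
tcp_rot: [-3.138, 0.005, 0.472]
contact_force: [-0.0, 0.2, -0.6]
grip_width: 34.5
finger_force: 0.0
```

{"name": "send_rows", "arguments": {
  "offset": [
    [-0.106,0.029,0],
    [-0.106,0.029,0],
    [-0.106,0.029,0],
    [-0.106,0.029,0]
  ],
  "delta_rot": [
    [0,0,-0.05],
    [0,0,-0.05],
    [0,0,-0.05],
    [0,0,-0.05]
  ]
}}

```text
time: 21.8
tool_pos: [547.0, 176.1, 80.8]
tcp_rot: [-3.136, 0.003, 0.784]
contact_force: [0.1, -0.7, 0.6]
grip_width: 35.1
finger_force: 0.0
```

```bash
python3 - <<'E'
from look import *
im,cal=look('w7',("nest","post"))
o=get_obs(); print(o["grip_width"],tol(o["tool_pos"]))
r=rects(green(im),"wrist",cal,46); print(r,[tol(q) for q in r if q[2]>80],TH-np.pi/2)
S=loc(-98,20); plan([(*S,37.5,TH,30)],obs=o)
E
```

```text
21.8 [547.  176.1  80.8] [-3.136e+00  3.000e-03  7.840e-01]
nest [([283.2, 67.3], 0.67)]
post [([355.7, 235.2], 0.63)]
34.84056770693768 [-99.98955499  21.12254139]
[(596.9, 218.4, 88.3, 58.3, np.float64(-0.793))] [array([-34.76469028,  15.61205654])] -0.7837963267948965
2 off [0.018, 0.011, 0.361] rot [-0.0008, 0.0006, -0.0002]
   -> [549.1 176.7  37.5]
```

View pics/w7.png

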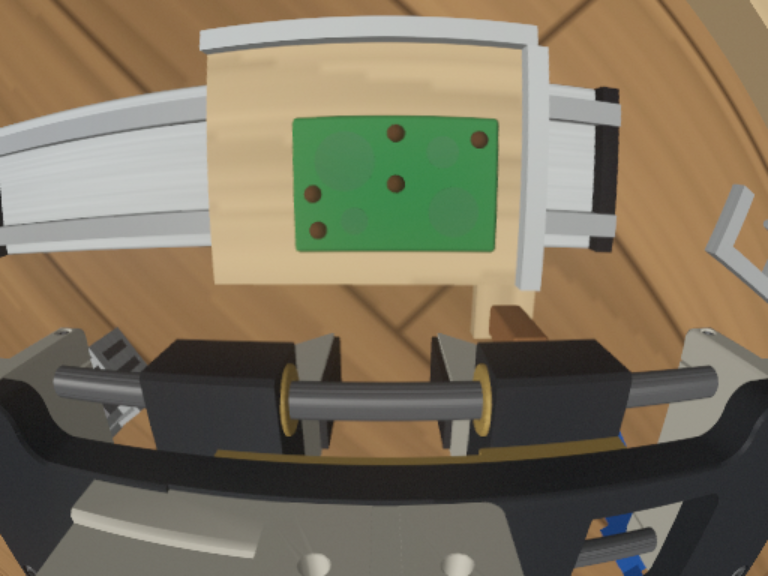

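The tile lies on the bed at (395,185), about 31 mm from the far fence and 12 mm from the end fence. The post stands right of the fingers, with clearance.

{"name": "send_rows", "arguments": {
  "offset": [
    [0.018,0.011,0.2],
    [0.018,0.011,0.36],
    [0.018,0.011,0.36],
    [0.018,0.011,0.36]
  ],
  "delta_rot": [
    [0,0,0],
    [-0.0008,0,0],
    [-0.0008,0,0],
    [-0.0008,0,0]
  ]
}}

```text
time: 22.45
tool_pos: [549.6, 176.8, 38.3]
tcp_rot: [3.141, 0.003, 0.787]
contact_force: [0.1, 1.0, 0.2]
grip_width: 34.6
finger_force: 0.0
```

{"name": "send_rows", "arguments": {
  "offset": [
    [0.08,0,0],
    [0.16,0,0],
    [0.24,0,0],
    [0.32,0,0],
    [0.37,0,0],
    [0.42,0,0],
    [0.42,0,0]
  ],
  "delta_rot": [
    [0,0,0],
    [0,0,0],
    [0,0,0],
    [0,0,0],
    [0,0,0],
    [0,0,0],
    [0,0,0]
  ]
}}

```text
time: 23.32
tool_pos: [585.0, 212.8, 37.4]
tcp_rot: [-3.142, 0.003, 0.788]
contact_force: [-0.2, -0.5, 0.0]
grip_width: 35.1
finger_force: 0.0
```

```bash
python3 - <<'E'
from look import *
im,cal=look('w8',())
o=get_obs(); print(tol(o["tool_pos"]),o["tool_pos"],o["contact_force"])
r=rects(green(im),"wrist",cal,46); print(r,[tol(q) for q in r if q[2]>80])
E
```

```text
23.32 [585.  212.8  37.4] [-3.142e+00  3.000e-03  7.880e-01]
[-47.41299017  20.04189457] [584.83325716 212.56933346  37.37251985] [ 0.01422877 -0.22210162  0.39006282]
[(617.1, 239.2, 87.9, 58.5, np.float64(-0.783))] [array([-5.77266985, 15.98988064])]
```

{"name": "send_rows", "arguments": {
  "offset": [
    [0.02,0,0],
    [0.035,0,0],
    [0.045,0,0],
    [0.05,0,0]
  ],
  "delta_rot": [
    [0,0,0],
    [0,0,0],
    [0,0,0],
    [0,0,0]
  ]
}}

```text
time: 23.88
tool_pos: [589.0, 216.6, 37.4]
tcp_rot: [-3.141, 0.004, 0.787]
contact_force: [0.3, -0.3, 0.6]
grip_width: 34.6
finger_force: 0.3
```

{"name": "send_rows", "arguments": {
  "offset": [
    [0.01,0,0],
    [0.015,0,0],
    [0.015,0,0]
  ],
  "delta_rot": [
    [0,0,0],
    [0,0,0],
    [0,0,0]
  ]
}}

```text
time: 24.25
tool_pos: [590.3, 218.0, 37.5]
tcp_rot: [-3.142, 0.003, 0.787]
contact_force: [-0.3, -0.0, -0.4]
grip_width: 35.1
finger_force: 0.1
```

{"name": "send_rows", "arguments": {
  "offset": [
    [0.01,0,0],
    [0.02,0,0],
    [0.03,0,0]
  ],
  "delta_rot": [
    [0,0,0],
    [0,0,0],
    [0,0,0]
  ]
}}

```text
time: 24.62
tool_pos: [590.8, 218.9, 37.4]
tcp_rot: [-3.14, 0.009, 0.787]
contact_force: [-9.9, -9.3, 7.9]
grip_width: 35.0
finger_force: 6.5
```

{"name": "send_rows", "arguments": {
  "offset": [
    [0.01,0,0],
    [0.02,0,0],
    [0.02,0,0]
  ],
  "delta_rot": [
    [0,0,0],
    [0,0,0],
    [0,0,0]
  ]
}}

```text
time: 25.0
tool_pos: [590.8, 219.0, 37.4]
tcp_rot: [-3.139, 0.014, 0.787]
contact_force: [-13.3, -13.0, 10.5]
grip_width: 34.9
finger_force: 9.6
```

```bash
python3 - <<'E'
from h import *
S0=loc(-50,20); S=loc(2,100); plan([(*S0,37.5,TH),(*S0,75,TH),(*S,75,TH),(*S,37.5,TH,30)])
E
```

```text
1 off [-0.095, 0.003, 0.0] rot [-0.0004, 0.0022, 0.0]
   -> [583.  210.7  37.5]
1 off [0.0, 0.0, -0.312] rot [-0.0, -0.0, 0.0]
   -> [583.  210.7  75. ]
2 off [0.434, -0.666, -0.0] rot [-0.0, -0.0, 0.0]
   -> [563.2 304.   75. ]
2 off [-0.0, -0.0, 0.312] rot [-0.0, -0.0, 0.0]
   -> [563.2 304.   37.5]
```

{"name": "send_rows", "arguments": {
  "offset": [
    [-0.13,0,0],
    [-0.13,0,0],
    [-0.13,0,-0.15],
    [-0.13,0,-0.35],
    [-0.13,0,-0.35]
  ],
  "delta_rot": [
    [0,0,0],
    [0,0,0],
    [0,0,0],
    [0,0,0],
    [0,0,0]
  ],
  "grip": 0
}}

```text
time: 25.62
tool_pos: [585.7, 212.2, 82.6]
tcp_rot: [3.139, -0.002, 0.788]
contact_force: [0.0, 0.0, -0.2]
grip_width: 0.1
finger_force: 0.0
```

{"name": "send_rows", "arguments": {
  "offset": [
    [0.2,-0.3,0],
    [0.434,-0.666,0],
    [0.434,-0.666,0],
    [0.434,-0.666,0]
  ],
  "delta_rot": [
    [0,0,0],
    [0,0,0],
    [0,0,0],
    [0,0,0]
  ]
}}

```text
time: 26.12
tool_pos: [563.5, 304.5, 78.9]
tcp_rot: [-3.142, 0.004, 0.788]
contact_force: [0.2, -0.6, 0.3]
grip_width: 0.5
finger_force: 0.0
```

```bash
python3 - <<'E'
from look import *
im,cal=look('w9',())
o=get_obs(); print(tol(o["tool_pos"]),o["grip_width"])
r=rects(green(im),"wrist",cal,46); print(r,[tol(q) for q in r])
S=loc(2,100); plan([(*S,37.5,TH,30)])
E
```

```text
26.12 [563.5 304.5  78.9] [-3.142  0.004  0.788]
[ 2.35871501 99.37539902] 0.4320212054895508
[(622.6, 247.4, 90.2, 56.5, np.float64(-0.791))] [array([ 3.91773883, 17.88354893])]
2 off [-0.002, -0.005, 0.345] rot [-0.0, 0.0007, 0.0]
   -> [563.1 304.   37.6]
```

View pics/w9.png

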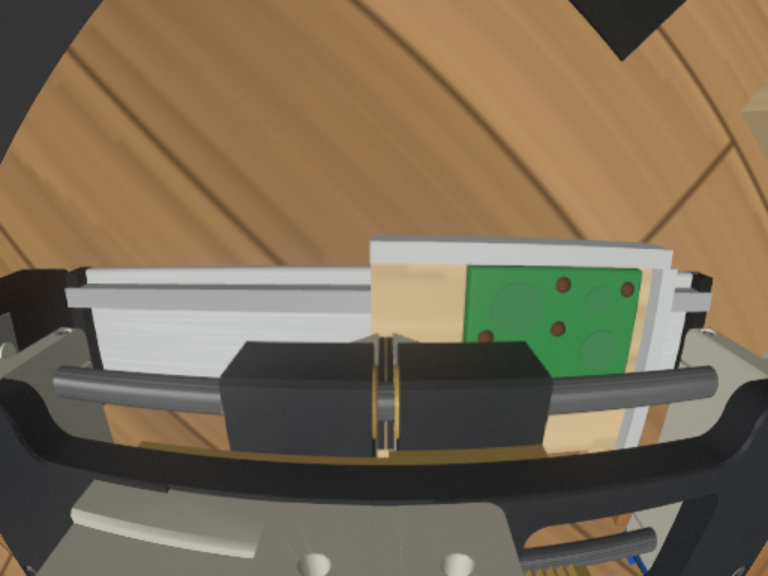

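The tile is flush along the far fence, with a gap of about 5–12 mm to the end fence at (640,330). The closed fingers are on the lamp side of it.

{"name": "send_rows", "arguments": {
  "offset": [
    [0,0,0.2],
    [0,0,0.34],
    [0,0,0.34],
    [0,0,0.34]
  ],
  "delta_rot": [
    [0,0,0],
    [0,0,0],
    [0,0,0],
    [0,0,0]
  ]
}}

```text
time: 26.68
tool_pos: [564.1, 304.2, 39.0]
tcp_rot: [3.141, 0.003, 0.787]
contact_force: [0.8, 0.7, 0.5]
grip_width: 0.9
finger_force: 0.0
```

{"name": "send_rows", "arguments": {
  "offset": [
    [0,0.06,0],
    [0,0.12,0],
    [0,0.17,0],
    [0,0.21,0],
    [0,0.25,0],
    [0,0.27,0]
  ],
  "delta_rot": [
    [0,0,0],
    [0,0,0],
    [0,0,0],
    [0,0,0],
    [0,0,0],
    [0,0,0]
  ]
}}

```text
time: 27.42
tool_pos: [586.6, 281.5, 38.5]
tcp_rot: [-3.141, 0.004, 0.787]
contact_force: [-0.9, 0.7, 0.8]
grip_width: 0.4
finger_force: 0.7
```

{"name": "send_rows", "arguments": {
  "offset": [
    [0,0.015,0],
    [0,0.03,0],
    [0,0.04,0],
    [0,0.05,0]
  ],
  "delta_rot": [
    [0,0,0],
    [0,0,0],
    [0,0,0],
    [0,0,0]
  ]
}}

```text
time: 27.92
tool_pos: [590.7, 277.4, 38.5]
tcp_rot: [-3.141, 0.004, 0.787]
contact_force: [-1.1, 0.8, 1.0]
grip_width: 0.2
finger_force: 0.8
```

```bash
python3 - <<'E'
from look import *
im,cal=look('w10',())
o=get_obs(); print(tol(o["tool_pos"]),o["contact_force"])
r=rects(green(im),"wrist",cal,46); print(r,[tol(q) for q in r])
E
```

```text
27.93 [590.7 277.4  38.5] [-3.141  0.004  0.787]
[ 2.61342666 61.49048714] [-0.51122372  1.23400671  0.33898983]
[(631.6, 199.1, 32.6, 6.1, np.float64(-0.784)), (638.8, 245.9, 88.6, 35.3, np.float64(-0.784))] [array([-23.93642395, -22.58910375]), array([14.29214694,  5.35112473])]
```

{"name": "send_rows", "arguments": {
  "offset": [
    [0,0.015,0],
    [0,0.03,0],
    [0,0.045,0],
    [0,0.06,0],
    [0,0.06,0]
  ],
  "delta_rot": [
    [0,0,0],
    [0,0,0],
    [0,0,0],
    [0,0,0],
    [0,0,0]
  ]
}}

```text
time: 28.6
tool_pos: [596.1, 272.0, 38.5]
tcp_rot: [3.142, 0.003, 0.787]
contact_force: [-1.7, -0.2, 0.9]
grip_width: 0.2
finger_force: 0.5
```

{"name": "send_rows", "arguments": {
  "offset": [
    [0,0.01,0],
    [0,0.02,0],
    [0,0.03,0],
    [0,0.03,0]
  ],
  "delta_rot": [
    [0,0,0],
    [0,0,0],
    [0,0,0],
    [0,0,0]
  ]
}}

```text
time: 29.1
tool_pos: [596.9, 271.0, 38.4]
tcp_rot: [-3.138, 0.004, 0.788]
contact_force: [-6.6, 5.1, 0.8]
grip_width: 0.6
finger_force: 3.9
```

```bash
python3 - <<'E'
from h import *
o=get_obs(); a=tol(o["tool_pos"]); print(a)
S0=loc(a[0],a[1]+12); S=loc(-103,-60); plan([(*S0,38.5,TH),(*S0,130,TH),(*S,150,TH)])
E
```

```text
[ 2.53405348 52.77071203]
1 off [0.0, -0.1, -0.001] rot [-0.0005, 0.0007, 0.0001]
   -> [588.4 279.5  38.5]
2 off [0.0, -0.0, -0.762] rot [-0.0, -0.0, -0.0]
   -> [588.4 279.5 130. ]
3 off [-0.829, 0.98, -0.157] rot [-0.0, -0.0, -0.0]
1 off [-0.05, 0.06, -0.01] rot [-0.0, -0.0, -0.0]
   -> [602.3 116.7 150. ]
```

{"name": "send_rows", "arguments": {
  "offset": [
    [0,-0.12,0],
    [0,-0.12,0],
    [0,-0.12,-0.3],
    [0,-0.12,-0.76],
    [0,-0.12,-0.76]
  ],
  "delta_rot": [
    [0,0,0],
    [0,0,0],
    [0,0,0],
    [0,0,0],
    [0,0,0]
  ]
}}

```text
time: 29.72
tool_pos: [591.6, 280.8, 135.2]
tcp_rot: [3.136, -0.006, 0.787]
contact_force: [-0.4, 1.0, -0.6]
grip_width: 0.3
finger_force: 0.0
```

{"name": "send_rows", "arguments": {
  "offset": [
    [-0.4,0.49,-0.08],
    [-0.82,0.98,-0.16],
    [-0.88,0.99,-0.16],
    [-0.88,1.0,-0.16],
    [-0.88,1.0,-0.16]
  ],
  "delta_rot": [
    [0,0,0],
    [0,0,0],
    [0,0,0],
    [0,0,0],
    [0,0,0]
  ]
}}

```text
time: 30.35
tool_pos: [599.0, 120.9, 148.7]
tcp_rot: [-3.141, 0.004, 0.787]
contact_force: [0.7, 0.0, -0.3]
grip_width: 0.5
finger_force: 0.0
```

```bash
python3 - <<'E'
from look import *
im,cal=look('w11',("nest","post"))
o=get_obs(); print(tol(o["tool_pos"]))
r=rects(green(im),"wrist",cal,46); print(r,[tol(q) for q in r])
E
```

```text
30.35 [599.  120.9 148.7] [-3.141  0.004  0.787]
nest []
post [([242.7, 201.2], 0.73)]
[-101.83763401  -53.89558421]
[(636.5, 229.3, 87.5, 58.8, np.float64(-0.79))] [array([ 0.91164875, -4.73908183])]
```

View pics/w11.png

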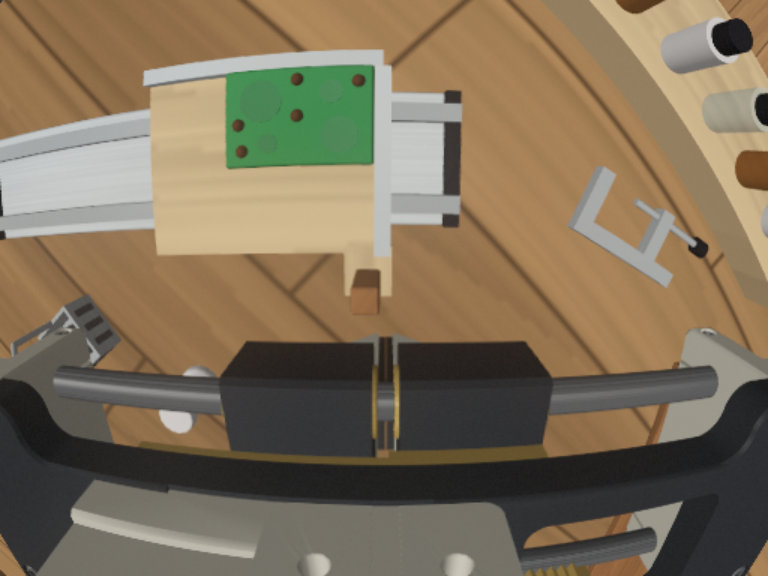

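The picture shows the tile flush in the corner of both fences, its edges at (375,115) and (300,66). The post top is at about (366,280). I will grip the post and carry the carriage with it, so the click cannot jolt the tile.

```bash
python3 - <<'E'
from look import *
a,ca=pickle.load(open('w11.pkl','rb'))
for u in [(242.7,201.2),(366/1.5,279/1.5),(366/1.5,290/1.5)]: p=onz("wrist",u,77,ca); print(p.round(1),tol(p))
S=loc(-103,-46.6); print(S); plan([(*S,150,TH),(*S,48,TH,35)])
E
```

```text
[592.2 128.3  77. ] [-101.86967972  -44.6345485 ]
[602.  136.5  77. ] [-89.21947739 -45.818898  ]
[597.6 132.2  77. ] [-95.27571688 -45.75646639]
[592.78867599 126.15307871]
1 off [-0.01, -0.061, -0.01] rot [-0.0001, 0.0006, 0.0003]
   -> [592.7 126.1 150. ]
3 off [0.0, 0.0, 0.85] rot [0.0, 0.0, 0.0]
   -> [592.7 126.1  48. ]
```

{"name": "send_rows", "arguments": {
  "offset": [
    [0.01,-0.065,0],
    [0.01,-0.065,0],
    [0.01,-0.065,0.2],
    [0.01,-0.065,0.5],
    [0.01,-0.065,0.75],
    [0.01,-0.065,0.85],
    [0.01,-0.065,0.85]
  ],
  "delta_rot": [
    [0,0,0],
    [0,0,0],
    [0,0,0],
    [0,0,0],
    [0,0,0],
    [0,0,0],
    [0,0,0]
  ],
  "grip": 0.6
}}

```text
time: 31.38
tool_pos: [593.9, 126.9, 46.9]
tcp_rot: [-3.141, 0.004, 0.788]
contact_force: [0.7, 0.1, 0.5]
grip_width: 55.2
finger_force: 0.0
```

{"name": "send_rows", "arguments": {
  "offset": [
    [0,0,0],
    [0,0,0],
    [0,0,0],
    [0,0,0],
    [0,0,0],
    [0,0,0]
  ],
  "delta_rot": [
    [0,0,0],
    [0,0,0],
    [0,0,0],
    [0,0,0],
    [0,0,0],
    [0,0,0]
  ],
  "grip": 0
}}

```text
time: 32.12
tool_pos: [591.6, 129.4, 47.6]
tcp_rot: [-3.136, 0.004, 0.787]
contact_force: [-9.4, 9.7, 6.2]
grip_width: 15.6
finger_force: 30.0
```

```bash
python3 - <<'E'
from h import *
o=get_obs(); print(tol(o["tool_pos"]),o["grip_width"],o["contact_force"],o["tool_pos"])
E
```

```text
[-101.57572248  -43.45766461] 15.554946042891592 [-9.38298365  9.66544187  6.23468967] [591.56865472 129.38021153  47.58673768]
```

{"name": "send_rows", "arguments": {
  "offset": [
    [0,-0.04,0],
    [0,-0.1,0],
    [0,-0.18,0],
    [0,-0.26,0],
    [0,-0.34,0],
    [0,-0.41,0],
    [0,-0.46,0],
    [0,-0.48,0]
  ],
  "delta_rot": [
    [0,0,0],
    [0,0,0],
    [0,0,0],
    [0,0,0],
    [0,0,0],
    [0,0,0],
    [0,0,0],
    [0,0,0]
  ]
}}

```text
time: 33.12
tool_pos: [553.1, 168.2, 47.6]
tcp_rot: [3.141, 0.003, 0.788]
contact_force: [0.8, -1.0, 6.0]
grip_width: 15.9
finger_force: 30.0
```

{"name": "send_rows", "arguments": {
  "offset": [
    [0,-0.04,0],
    [0,-0.1,0],
    [0,-0.17,0],
    [0,-0.24,0],
    [0,-0.31,0],
    [0,-0.36,0],
    [0,-0.39,0],
    [0,-0.4,0]
  ],
  "delta_rot": [
    [0,0,0],
    [0,0,0],
    [0,0,0],
    [0,0,0],
    [0,0,0],
    [0,0,0],
    [0,0,0],
    [0,0,0]
  ]
}}

```text
time: 34.12
tool_pos: [519.5, 202.0, 47.6]
tcp_rot: [3.141, 0.002, 0.788]
contact_force: [3.7, 0.9, 5.0]
grip_width: 15.7
finger_force: 30.0
```

```bash
python3 - <<'E'
from h import *
o=get_obs(); print(tol(o["tool_pos"]),o["grip_width"],o["contact_force"],o["tool_pos"],o["contact_force"][:2]@NX,o["contact_force"][:2]@NY)
E
```

```text
[-100.99890798   58.86506318] 15.679063804938046 [3.68359047 0.88730798 5.02401229] [519.50697065 202.02583787  47.59227581] 3.228941879414442 -1.9824450914664438
```

{"name": "send_rows", "arguments": {
  "offset": [
    [0,-0.03,0],
    [0,-0.07,0],
    [0,-0.11,0],
    [0,-0.14,0],
    [0,-0.165,0],
    [0,-0.18,0],
    [0,-0.185,0]
  ],
  "delta_rot": [
    [0,0,0],
    [0,0,0],
    [0,0,0],
    [0,0,0],
    [0,0,0],
    [0,0,0],
    [0,0,0]
  ]
}}

```text
time: 35.0
tool_pos: [505.4, 216.2, 47.6]
tcp_rot: [3.138, 0.001, 0.787]
contact_force: [8.4, -3.6, 3.4]
grip_width: 15.5
finger_force: 30.0
```

{"name": "send_rows", "arguments": {
  "offset": [
    [0,-0.008,0],
    [0,-0.016,0],
    [0,-0.024,0],
    [0,-0.032,0],
    [0,-0.04,0],
    [0,-0.046,0],
    [0,-0.048,0],
    [0,-0.048,0]
  ],
  "delta_rot": [
    [0,0,0],
    [0,0,0],
    [0,0,0],
    [0,0,0],
    [0,0,0],
    [0,0,0],
    [0,0,0],
    [0,0,0]
  ]
}}

```text
time: 36.0
tool_pos: [500.0, 221.7, 47.5]
tcp_rot: [3.141, 0.002, 0.787]
contact_force: [3.8, 3.3, 4.9]
grip_width: 15.8
finger_force: 30.0
```

```bash
python3 - <<'E'
from h import *
o=get_obs(); print(tol(o["tool_pos"]),o["grip_width"],o["contact_force"],o["tool_pos"],o["contact_force"][:2]@NX,o["contact_force"][:2]@NY)
E
```

```text
[-100.8801354    86.57913189] 15.849587946420899 [3.76243793 3.2728851  4.89723587] [499.96264927 221.67534711  47.54518981] 4.974163738134267 -0.35413437853671537
```

{"name": "send_rows", "arguments": {
  "offset": [
    [0,0,0],
    [0,0,0],
    [0,0,0],
    [0,0,-0.2],
    [0,0,-0.5],
    [0,0,-0.9],
    [0,0,-1],
    [0,0,-1]
  ],
  "delta_rot": [
    [0,0,0],
    [0,0,0],
    [0,0,0],
    [0,0,0],
    [0,0,0],
    [0,0,0],
    [0,0,0],
    [0,0,0]
  ],
  "grip": 0.5
}}

```text
time: 37.0
tool_pos: [499.7, 221.2, 167.4]
tcp_rot: [3.141, 0.003, 0.787]
contact_force: [0.1, -0.7, -0.3]
grip_width: 45.7
finger_force: 0.0
```

```bash
python3 - <<'E'
from look import *
im,cal=look('w12',("nest","post","cure","basket1","basket1_apex"))
o=get_obs(); print(tol(o["tool_pos"]))
r=rects(green(im),"wrist",cal,46); print(r,[tol(q) for q in r])
plan([(330,190,300,TH)])
E
```

```text
37.0 [499.7 221.2 167.4] [3.141e+00 3.000e-03 7.870e-01]
nest []
post [([258.1, 192.6], 0.79), ([211.0, 81.4], 0.53)]
cure [([245.5, 254.3], 0.55)]
basket1 [([160.9, 223.1], 0.77)]
basket1_apex []
[-101.86143867   86.75039067]
[(545.0, 321.8, 88.2, 58.4, np.float64(-0.788))] [array([  1.82716573, 125.36726632])]
4 off [-0.98, -0.676, -0.917] rot [-0.0002, 0.0007, 0.0]
1 off [-0.204, -0.141, -0.193] rot [-0.0, 0.0002, 0.0001]
   -> [330. 190. 300.]
```

View pics/w12.png

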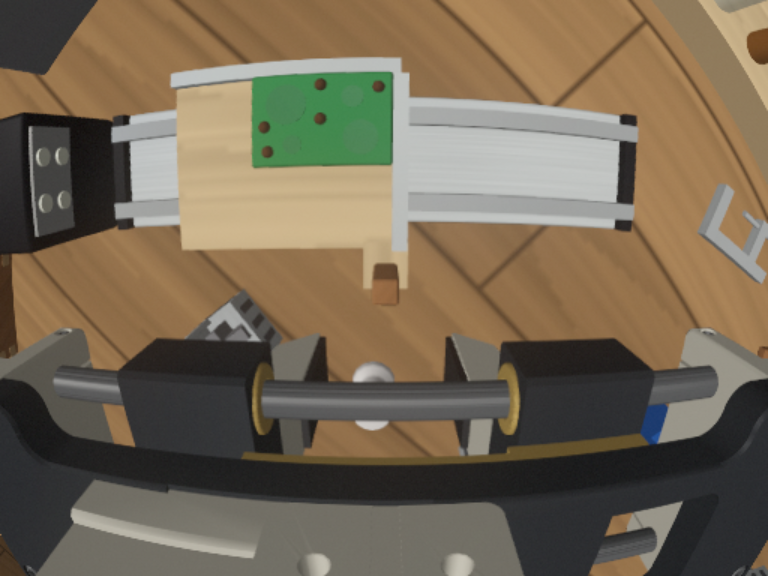

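The tile is still flush against both fences with the carriage next to the lamp. I have now used all 14 views, so I will fit the remaining two baskets in code, using silhouettes and a basket model.

```bash
python3 - <<'E'
from h import *
plan([(380,130,350,0)])
E
```

```text
4 off [-0.801, -0.109, -0.98] rot [0.0001, 0.0006, 0.0805]
2 off [-0.418, 0.162, -0.548] rot [0.0001, 0.0003, 0.0448]
   -> [380. 130. 350.]
```

{"name": "send_rows", "arguments": {
  "offset": [
    [-0.1,-0.02,-0.4],
    [-0.8,-0.11,-0.98],
    [-0.8,-0.11,-0.98],
    [-0.8,-0.11,-0.98],
    [-0.8,-0.11,-0.98]
  ],
  "delta_rot": [
    [0,0,0.02],
    [0,0,0.0805],
    [0,0,0.0805],
    [0,0,0.0805],
    [0,0,0.0805]
  ],
  "grip": 1
}}

```text
time: 37.92
tool_pos: [423.0, 163.0, 284.5]
tcp_rot: [3.14, 0.004, 0.283]
contact_force: [0.2, 0.5, -0.3]
grip_width: 89.8
finger_force: 0.0
```

{"name": "send_rows", "arguments": {
  "offset": [
    [-0.418,0.162,-0.548],
    [-0.418,0.162,-0.548],
    [-0.418,0.162,-0.548],
    [-0.418,0.162,-0.548],
    [-0.418,0.162,-0.548]
  ],
  "delta_rot": [
    [0,0,0.0448],
    [0,0,0.0448],
    [0,0,0.0448],
    [0,0,0.0448],
    [0,0,0.0448]
  ]
}}

```text
time: 38.55
tool_pos: [380.4, 130.7, 349.6]
tcp_rot: [3.139, 0.006, 0.002]
contact_force: [-0.5, -0.3, -0.4]
grip_width: 92.0
finger_force: 0.0
```

```bash
cat > bfit.py <<'E'
from look import *
from scipy.optimize import minimize
def model(q,cal,cam="wrist",K=4):
    "mask (K-times oversampled window) of a basket at x,y,yaw"
    c,s=np.cos(q[2]),np.sin(q[2])
    P=lambda l:[q[0]+c*l[0]-s*l[1],q[1]+s*l[0]+c*l[1],l[2]]
    px=lambda ls:np.array([proj(cam,P(l),cal)*K for l in ls]).round().astype(np.int32)
    m=np.zeros((384*K,512*K),np.uint8)
    box=lambda a,b,z0,z1:cv2.fillConvexPoly(m,cv2.convexHull(px([(i*a,j*b,z) for i in(-1,1) for j in(-1,1) for z in(z0,z1)])),255)
    box(25,25,0,35); box(6,12,101,137)
    L=px([(0,-23.5,35),(0,-23.5,82),(0,0,100),(0,23.5,82),(0,23.5,35)])
    d=np.linalg.norm(proj(cam,P((0,2.5,90)),cal)-proj(cam,P((0,-2.5,90)),cal))
    cv2.polylines(m,[L.reshape(-1,1,2)],False,255,max(1,int(round(d*K))))
    return cv2.resize(m,(512,384),interpolation=cv2.INTER_AREA)/255.
def fit(region,guess,cal):
    T=region.astype(float)
    def cost(q): m=model(q,cal); return 1-np.minimum(m,T).sum()/np.maximum(m,T).sum()
    best=None
    for y in np.linspace(0,np.pi,6,endpoint=False):
        r=minimize(cost,[guess[0],guess[1],y],method="Nelder-Mead",options=dict(initial_simplex=np.array([[0,0,0],[8,0,0],[0,8,0],[0,0,.25]])+[guess[0],guess[1],y],maxfev=90,xatol=.2,fatol=1e-3))
        if best is None or r.fun<best.fun: best=r
    return best
E
python3 - <<'E'
from bfit import *
im,cal=look('w13',("rook","basket1","basket1_apex"))
hsv=cv2.cvtColor(im,cv2.COLOR_RGB2HSV)
for d in finder.silhouettes("basket1","wrist"):
    b=np.round(d["box"]); reg=d["region"]; g=onz("wrist",((b[0]+b[2])/2,(b[1]+b[3])/2),40,cal)
    yel=((hsv[...,0]>20)&(hsv[...,0]<35)&(hsv[...,1]>180)&reg).sum()/max(reg.sum(),1)
    if d["confidence"]<.3: continue
    r=fit(reg,g[:2],cal); print(b,round(d["confidence"],2),reg.sum(),"yellow",round(yel,2),"->",r.x.round(3),"1-IoU",round(r.fun,3))
E
```

```text
38.55 [380.4 130.7 349.6] [3.139e+00 6.000e-03 2.000e-03]
rook [([239.7, 127.7], 0.87)]
basket1 [([304.7, 166.2], 0.98), ([304.4, 106.9], 0.78), ([502.9, 71.5], 0.67), ([176.1, 154.6], 0.64)]
basket1_apex [([162.5, 168.3], 0.44)]
[287.  86. 335. 129.] 0.97 1113 yellow 0.0 -> [4.62538e+02 4.51030e+01 4.58000e-01] 1-IoU 0.045
[289. 149. 330. 197.] 0.85 1212 yellow 0.02 -> [355.071  45.624   0.736] 1-IoU 0.057
[489.  52. 512.  99.] 0.66 697 yellow 0.0 -> [ 579.733 -393.868    0.79 ] 1-IoU 0.192
[146. 142. 195. 173.] 0.6 1258 yellow 0.0 -> [ 3.79348e+02  2.63683e+02 -1.49000e-01] 1-IoU 0.061
```

```bash
python3 - <<'E'
from h import *
plan([(462.5,45.1,200,-1.113),(462.5,45.1,108,-1.113,35)])
E
```

```text
6 off [0.537, 0.553, 0.98] rot [0.0005, 0.0002, 0.1383]
2 off [0.217, -0.014, 0.276] rot [0.0001, 0.0001, 0.0389]
   -> [462.5  45.1 200. ]
3 off [-0.0, 0.0, 0.767] rot [0.0, -0.0, 0.0]
   -> [462.5  45.1 108. ]
```

{"name": "send_rows", "arguments": {
  "offset": [
    [0.3,0.3,0.3],
    [0.537,0.553,0.7],
    [0.537,0.553,0.98],
    [0.537,0.553,0.98],
    [0.537,0.553,0.98],
    [0.537,0.553,0.98],
    [0.537,0.553,0.98]
  ],
  "delta_rot": [
    [0.0005,0,0.1383],
    [0.0005,0,0.1383],
    [0.0005,0,0.1383],
    [0.0005,0,0.1383],
    [0.0005,0,0.1383],
    [0.0005,0,0.1383],
    [0.0005,0,0.1383]
  ]
}}

```text
time: 39.67
tool_pos: [444.5, 63.8, 233.6]
tcp_rot: [3.141, 0.001, -0.866]
contact_force: [0.6, -0.3, -0.3]
grip_width: 92.2
finger_force: 0.0
```

{"name": "send_rows", "arguments": {
  "offset": [
    [0.217,-0.014,0.276],
    [0.217,-0.014,0.276],
    [0.217,-0.014,0.276],
    [0.217,-0.014,0.276]
  ],
  "delta_rot": [
    [0,0,0.0389],
    [0,0,0.0389],
    [0,0,0.0389],
    [0,0,0.0389]
  ]
}}

```text
time: 40.17
tool_pos: [462.6, 45.1, 200.8]
tcp_rot: [3.141, 0.001, -1.111]
contact_force: [-0.1, -0.1, 0.1]
grip_width: 92.0
finger_force: 0.0
```

```bash
python3 - <<'E'
from bfit import *
im,cal=look('w14',("basket1_apex",))
for d in finder.silhouettes("basket1","wrist"):
    b=np.round(d["box"]); reg=d["region"]
    if d["confidence"]<.3 : continue
    g=onz("wrist",((b[0]+b[2])/2,(b[1]+b[3])/2),40,cal)
    if np.hypot(g[0]-462,g[1]-45)>80: continue
    r=fit(reg,(462.5,45),cal); print(b,reg.sum(),r.x.round(3),"1-IoU",round(r.fun,3))
plan([(462.5,45.1,108,-1.113,35)])
E
```

```text
40.17 [462.6  45.1 200.8] [ 3.141e+00  1.000e-03 -1.111e+00]
basket1_apex []
[232. 152. 281. 223.] 2491 [462.374  45.907   0.463] 1-IoU 0.043
3 off [0.0, 0.001, 0.773] rot [0.0, 0.0001, 0.0002]
   -> [462.4  45.1 108. ]
```

Confirmed; grip it.

{"name": "send_rows", "arguments": {
  "offset": [
    [0,0,0.25],
    [0,0,0.5],
    [0,0,0.7],
    [0,0,0.773],
    [0,0,0.773],
    [0,0,0.773]
  ],
  "delta_rot": [
    [0,0,0],
    [0,0,0],
    [0,0,0],
    [0,0,0],
    [0,0,0],
    [0,0,0]
  ]
}}

```text
time: 41.08
tool_pos: [463.1, 45.0, 108.6]
tcp_rot: [-3.141, -0.0, -1.113]
contact_force: [0.5, 0.1, -0.6]
grip_width: 92.1
finger_force: 0.0
```

{"name": "send_rows", "arguments": {
  "offset": [
    [0,0,0],
    [0,0,0],
    [0,0,0],
    [0,0,0],
    [0,0,0],
    [0,0,0],
    [0,0,0]
  ],
  "delta_rot": [
    [0,0,0],
    [0,0,0],
    [0,0,0],
    [0,0,0],
    [0,0,0],
    [0,0,0],
    [0,0,0]
  ],
  "grip": 0
}}

```text
time: 41.95
tool_pos: [462.4, 45.0, 107.6]
tcp_rot: [3.141, 0.001, -1.113]
contact_force: [-0.2, -0.0, -0.4]
grip_width: 26.2
finger_force: 0.0
```

```bash
cat >> h.py <<'E'
SX=np.array([.645,-.764]); HK={1:(487.8,-324),2:(547.2,-272.4),3:(607,-221.7),4:(668,-170)}
E
python3 - <<'E'
from h import *
o=get_obs(); z=o["tool_pos"][2]; print(o["tool_pos"],o["grip_width"],o["finger_force"])
p=o["tool_pos"][:2]; f=np.array(HK[3])-85*SX
plan([(*p,z+110,-1.112,40),(*f,z+162,-0.869,40)])
E
```

```text
[462.37379968  45.01187958 107.59881297] 26.15663299177872 0.0
3 off [-0.001, 0.001, -0.917] rot [0.0002, 0.0002, -0.0002]
   -> [462.4  45.  217.6]
3 off [0.98, 0.039, -0.23] rot [-0.0, -0.0, -0.0206]
3 off [0.848, 0.145, -0.202] rot [-0.0, -0.0001, -0.0181]
   -> [ 552.2 -156.8  269.5]
```

Not fully closed yet; wait, then lift and go.

{"name": "send_rows", "arguments": {
  "offset": [
    [0,0,0],
    [0,0,0],
    [0,0,0],
    [0,0,-0.1],
    [0,0,-0.35],
    [0,0,-0.65],
    [0,0,-0.917],
    [0,0,-0.917]
  ],
  "delta_rot": [
    [0,0,0],
    [0,0,0],
    [0,0,0],
    [0,0,0],
    [0,0,0],
    [0,0,0],
    [0,0,0],
    [0,0,0]
  ]
}}

```text
time: 42.95
tool_pos: [463.9, 44.9, 220.5]
tcp_rot: [-3.137, -0.002, -1.113]
contact_force: [-0.0, -1.1, -1.5]
grip_width: 11.9
finger_force: 30.0
```

{"name": "send_rows", "arguments": {
  "offset": [
    [0.3,0.01,-0.07],
    [0.65,0.025,-0.15],
    [0.98,0.039,-0.23],
    [0.98,0.039,-0.23]
  ],
  "delta_rot": [
    [0,0,-0.007],
    [0,0,-0.014],
    [0,0,-0.0206],
    [0,0,-0.0206]
  ]
}}

```text
time: 43.45
tool_pos: [510.8, -64.8, 244.4]
tcp_rot: [3.14, 0.001, -0.987]
contact_force: [-0.0, 0.9, -1.2]
grip_width: 11.9
finger_force: 30.0
```

{"name": "send_rows", "arguments": {
  "offset": [
    [0.3,0.05,-0.07],
    [0.6,0.1,-0.14],
    [0.8,0.135,-0.19],
    [0.848,0.145,-0.202],
    [0.848,0.145,-0.202],
    [0.848,0.145,-0.202]
  ],
  "delta_rot": [
    [0,0,-0.006],
    [0,0,-0.012],
    [0,0,-0.018],
    [0,0,-0.018],
    [0,0,-0.018],
    [0,0,-0.018]
  ]
}}

```text
time: 44.2
tool_pos: [551.7, -155.7, 268.9]
tcp_rot: [3.141, 0.002, -0.87]
contact_force: [0.0, -0.3, -1.6]
grip_width: 11.6
finger_force: 30.0
```

```bash
python3 - <<'E'
from bfit import *
im,cal=look('w15',("hook1","basket1_apex"))
o=get_obs(); print(o["grip_width"],o["finger_force"],o["contact_force"])
for d in finder.pinpoint("hook1","wrist"):
    print(onz("wrist",d["uv"],225,cal).round(1))
print("predict hooks px",[proj("wrist",(*HK[k],225),cal).round(0).tolist() for k in HK])
H=HK[3]; plan([(*H,269.5,-0.869,20),(*H,232,-0.869,12)])
E
```

```text
44.2 [ 551.7 -155.7  268.9] [ 3.141e+00  2.000e-03 -8.700e-01]
hook1 [([368.5, 98.5], 0.94), ([455.8, 104.8], 0.8), ([137.5, 99.6], 0.63), ([253.2, 93.2], 0.61)]
basket1_apex [([364.9, 97.6], 0.71)]
11.841261070490079 29.99971568584442 [-0.49122273 -0.01997481 -0.96360607]
[ 546.9 -271.7  225. ]
[ 489.6 -324.4  225. ]
[ 670.1 -167.2  225. ]
[ 608.6 -220.3  225. ]
predict hooks px [[457.0, 107.0], [369.0, 98.0], [256.0, 93.0], [142.0, 98.0]]
5 off [0.712, 0.001, -0.002] rot [0.0001, 0.0002, -0.0002]
   -> [ 607.1 -221.7  269.5]
4 off [-0.0, 0.0, 0.313] rot [-0.0, -0.0, 0.0]
   -> [ 607.1 -221.7  232. ]
```

```bash
python3 - <<'E'
import re
s=open('bfit.py').read()
s=s.replace('def model(q,cal,cam="wrist",K=4):','def model(q,cal,cam="wrist",K=4,z0=0):').replace("s*l[0]+c*l[1],l[2]]","s*l[0]+c*l[1],l[2]+z0]")
open('bfit.py','w').write(s)
E
python3 - <<'E'
from bfit import *
o=get_obs(); p=o["tool_pos"]; z0=p[2]-107.6
for cam in("scene","wrist"):
    im=optics.capture(cam); cal=optics.get_calibration(cam); c=proj(cam,(p[0],p[1],z0+20),cal)
    cands=[d for d in finder.silhouettes("basket1",cam)]
    for d in cands: print(cam,np.round(d["box"]),round(d["confidence"],2),"expect",c.round(0))
    if not cands: continue
    d=min(cands,key=lambda d:np.hypot((d["box"][0]+d["box"][2])/2-c[0],(d["box"][1]+d["box"][3])/2-c[1])); T=d["region"].astype(float)
    for y in np.arange(0.702,0.702+np.pi,np.pi/8):
        print(round(y,2),round(min(1-np.minimum(m,T).sum()/np.maximum(m,T).sum() for m in [model((p[0]+a,p[1]+b,y),cal,cam,4,z0) for a in(-4,0,4) for b in(-4,0,4)]),3), end=" | ")
    print()
E
```

```text
scene [187. 151. 216. 198.] 0.76 expect [200. 182.]
scene [163. 141. 183. 191.] 0.75 expect [200. 182.]
scene [299. 185. 323. 228.] 0.75 expect [200. 182.]
scene [366. 217. 396. 268.] 0.68 expect [200. 182.]
scene [123. 133. 180. 286.] 0.25 expect [200. 182.]
0.7 0.34 | 1.09 0.391 | 1.49 0.455 | 1.88 0.421 | 2.27 0.309 | 2.67 0.391 | 3.06 0.451 | 3.45 0.419 | 
wrist [309.  72. 407. 134.] 0.69 expect [256. 199.]
wrist [223. 168. 290. 289.] 0.65 expect [256. 199.]
0.7 0.243 | 1.09 0.347 | 1.49 0.417 | 1.88 0.395 | 2.27 0.378 | 2.67 0.406 | 3.06 0.414 | 3.45 0.348 |
```

```bash
python3 - <<'E'
from bfit import *
o=get_obs(); p=o["tool_pos"]
im=optics.capture("wrist"); cal=optics.get_calibration("wrist")
ds=finder.silhouettes("basket1","wrist"); d=min(ds,key=lambda d:abs((d["box"][0]+d["box"][2])/2-256)); T=d["region"].astype(float)
print(np.round(d["box"]))
for R0 in (228,):
  W=np.zeros((384,512)); W[:R0]=1
  for y0 in (0.702,2.273):
    f=lambda q:(lambda m:1-(np.minimum(m,T)*W).sum()/(np.maximum(m,T)*W).sum())(model(q[:3],cal,"wrist",4,q[3]))
    r=minimize(f,[p[0],p[1],y0,161],method="Nelder-Mead",options=dict(initial_simplex=np.array([[0]*4,[8,0,0,0],[0,8,0,0],[0,0,.15,0],[0,0,0,8]])+[p[0],p[1],y0,161],maxfev=160)); print(r.x.round(2),r.fun)
# extents per row of the silhouette
for v in range(168,290,6):
    u=np.where(T[v]>0)[0]; print(v,(u.min(),u.max(),len(u)) if len(u) else None,end=" ")
print(); m=model((p[0],p[1],.702),cal,"wrist",4,161); n=model((p[0],p[1],2.273),cal,"wrist",4,161)
for M in(m,n):
  print([(v,*(lambda u:(u.min(),u.max(),len(u)) if len(u) else ())(np.where(M[v]>.5)[0])) for v in range(168,290,12)])
# wood colour between fingers
h=cv2.cvtColor(im,cv2.COLOR_RGB2HSV)
for v in range(225,285,8): print(v,[tuple(int(c) for c in h[v,u]) for u in range(224,292,8)])
E
```

```text
[224. 167. 290. 286.]
[ 550.74 -156.16    0.7   159.35] 0.053361286137879826
[ 550.02 -155.33    2.25  154.68] 0.1155836442579502
168 (np.int64(229), np.int64(284), 56) 174 (np.int64(226), np.int64(288), 63) 180 (np.int64(226), np.int64(287), 62) 186 (np.int64(227), np.int64(287), 61) 192 (np.int64(226), np.int64(286), 61) 198 (np.int64(226), np.int64(286), 61) 204 (np.int64(226), np.int64(286), 61) 210 (np.int64(226), np.int64(286), 61) 216 (np.int64(227), np.int64(286), 60) 222 (np.int64(227), np.int64(286), 56) 228 (np.int64(246), np.int64(267), 22) 234 (np.int64(245), np.int64(266), 22) 240 (np.int64(245), np.int64(267), 23) 246 (np.int64(245), np.int64(268), 24) 252 (np.int64(246), np.int64(268), 23) 258 None 264 None 270 None 276 None 282 (np.int64(247), np.int64(266), 20) 288 None 
[(168, np.int64(227), np.int64(284), 58), (180, np.int64(225), np.int64(286), 62), (192, np.int64(225), np.int64(286), 62), (204, np.int64(225), np.int64(286), 62), (216, np.int64(226), np.int64(286), 61), (228, np.int64(226), np.int64(285), 60), (240, np.int64(243), np.int64(267), 25), (252, np.int
[... 890 characters left out ...]
, (17, 103, 97), (15, 36, 42), (23, 31, 108), (12, 30, 42)]
249 [(10, 21, 36), (19, 129, 107), (12, 27, 47), (18, 100, 178), (18, 99, 188), (18, 99, 186), (13, 43, 42), (19, 90, 102), (0, 18, 42)]
257 [(120, 6, 41), (19, 69, 78), (15, 8, 62), (0, 4, 59), (30, 8, 61), (15, 16, 63), (10, 13, 60), (0, 4, 60), (10, 18, 42)]
265 [(90, 10, 74), (45, 7, 72), (0, 3, 74), (0, 3, 73), (150, 3, 73), (15, 7, 74), (0, 0, 73), (0, 3, 73), (0, 0, 54)]
273 [(120, 3, 74), (90, 2, 112), (0, 0, 111), (0, 0, 113), (120, 2, 112), (0, 0, 113), (75, 4, 114), (0, 0, 114), (105, 9, 60)]
281 [(105, 7, 75), (20, 123, 95), (15, 6, 82), (18, 91, 188), (18, 90, 195), (17, 93, 190), (0, 9, 82), (20, 79, 106), (90, 4, 62)]
```

The grip was on the tab's 12 mm side: the fit's yaw gives the basket's x axis, and I took it for y. I'll set the basket down at a free spot, turned, and regrip it.

```bash
python3 - <<'E'
from h import *
plan([(480,-100,250,0.702,50),(480,-100,112,0.702,35)],deg=10)
E
```

```text
8 off [-0.666, 0.137, 0.144] rot [-0.0, 0.0002, -0.2222]
1 off [-0.032, -0.08, 0.018] rot [-0.0, -0.0, -0.0281]
   -> [ 480.  -100.1  250. ]
4 off [0.0, 0.0, 0.98] rot [-0.0, -0.0, -0.0]
1 off [0.0, 0.0, 0.17] rot [-0.0, -0.0, -0.0]
   -> [ 480. -100.  112.]
```

{"name": "send_rows", "arguments": {
  "offset": [
    [-0.2,0.03,0.02],
    [-0.4,0.07,0.07],
    [-0.6,0.1,0.1],
    [-0.666,0.137,0.144],
    [-0.666,0.137,0.144],
    [-0.666,0.137,0.144],
    [-0.666,0.137,0.144],
    [-0.666,0.137,0.144]
  ],
  "delta_rot": [
    [0,0,-0.0275],
    [0,0,-0.055],
    [0,0,-0.083],
    [0,0,-0.11],
    [0,0,-0.138],
    [0,0,-0.166],
    [0,0,-0.194],
    [0,0,-0.222]
  ]
}}

```text
time: 45.7
tool_pos: [488.1, -106.5, 252.2]
tcp_rot: [-3.141, 0.001, 0.53]
contact_force: [0.6, 0.6, -1.9]
grip_width: 12.2
finger_force: 30.0
```

{"name": "send_rows", "arguments": {
  "offset": [
    [-0.03,-0.08,0.02],
    [-0.03,-0.08,0.25],
    [-0.03,-0.08,0.5],
    [-0.03,-0.08,0.75],
    [-0.03,-0.08,0.95],
    [-0.03,-0.08,1],
    [-0.03,-0.08,1],
    [-0.03,-0.08,1]
  ],
  "delta_rot": [
    [0,0,-0.028],
    [0,0,-0.028],
    [0,0,-0.028],
    [0,0,-0.028],
    [0,0,-0.028],
    [0,0,-0.028],
    [0,0,-0.028],
    [0,0,-0.028]
  ]
}}

```text
time: 46.7
tool_pos: [480.7, -100.1, 133.2]
tcp_rot: [3.141, -0.0, 0.7]
contact_force: [-0.0, 0.8, -1.4]
grip_width: 11.4
finger_force: 30.0
```

```bash
python3 - <<'E'
from h import *
plan([(480,-100,107.2,0.702,5)])
E
```

```text
6 off [-0.004, -0.005, 0.217] rot [0.0001, -0.0, -0.0003]
   -> [ 480.  -100.   107.1]
```

{"name": "send_rows", "arguments": {
  "offset": [
    [0,0,0.08],
    [0,0,0.15],
    [0,0,0.19],
    [0,0,0.205],
    [0,0,0.213],
    [0,0,0.213]
  ],
  "delta_rot": [
    [0,0,0],
    [0,0,0],
    [0,0,0],
    [0,0,0],
    [0,0,0],
    [0,0,0]
  ]
}}

```text
time: 47.45
tool_pos: [479.8, -99.8, 107.6]
tcp_rot: [-3.14, 0.001, 0.7]
contact_force: [-3.5, 1.4, 9.5]
grip_width: 11.9
finger_force: 30.0
```

{"name": "send_rows", "arguments": {
  "offset": [
    [0,0,0],
    [0,0,0],
    [0,0,0],
    [0,0,0],
    [0,0,-0.2],
    [0,0,-0.5],
    [0,0,-0.75],
    [0,0,-0.75]
  ],
  "delta_rot": [
    [0,0,0],
    [0,0,0],
    [0,0,0],
    [0,0,0],
    [0,0,0],
    [0,0,0],
    [0,0,0],
    [0,0,0]
  ],
  "grip": 1
}}

```text
time: 48.45
tool_pos: [481.4, -100.3, 198.6]
tcp_rot: [3.138, -0.002, 0.7]
contact_force: [-0.0, 0.2, 0.9]
grip_width: 87.0
finger_force: 0.0
```

```bash
python3 - <<'E'
from bfit import *
im,cal=look('w16',("basket1_apex",))
for d in finder.silhouettes("basket1","wrist"):
    b=np.round(d["box"]); reg=d["region"]
    g=onz("wrist",((b[0]+b[2])/2,(b[1]+b[3])/2),40,cal)
    if d["confidence"]<.3 or np.hypot(g[0]-480,g[1]+100)>80: continue
    r=fit(reg,(480,-100),cal); print(b,reg.sum(),r.x.round(3),"1-IoU",round(r.fun,3),"y angle",r.x[2]+np.pi/2)
plan([(480,-100,190,-0.869)],deg=10)
E
```

```text
48.45 [ 481.4 -100.3  198.6] [ 3.138e+00 -2.000e-03  7.000e-01]
basket1_apex []
[230. 156. 278. 224.] 2419 [ 478.787 -102.083    2.275] 1-IoU 0.059 y angle 3.8455631802343486
8 off [0.001, 0.004, 0.041] rot [-0.0001, 0.0005, 0.2222]
1 off [0.001, -0.0, 0.005] rot [-0.0, 0.0001, 0.0275]
   -> [ 480.  -100.1  190. ]
```

{"name": "send_rows", "arguments": {
  "offset": [
    [0,0,0],
    [0,0,0],
    [0,0,0],
    [0,0,0],
    [0,0,0],
    [0,0,0],
    [0,0,0],
    [0,0,0]
  ],
  "delta_rot": [
    [0,0,0.222],
    [0,0,0.222],
    [0,0,0.222],
    [0,0,0.222],
    [0,0,0.222],
    [0,0,0.222],
    [0,0,0.222],
    [0,0,0.222]
  ]
}}

```text
time: 49.6
tool_pos: [479.4, -99.7, 195.1]
tcp_rot: [3.14, 0.004, -0.699]
contact_force: [0.3, -0.2, -1.3]
grip_width: 91.9
finger_force: 0.0
```

{"name": "send_rows", "arguments": {
  "offset": [
    [0,0,0],
    [0,0,0],
    [0,0,0],
    [0,0,0]
  ],
  "delta_rot": [
    [0,0,0.0277],
    [0,0,0.0277],
    [0,0,0.0277],
    [0,0,0.0277]
  ]
}}

```text
time: 50.1
tool_pos: [480.0, -99.9, 196.3]
tcp_rot: [3.141, 0.002, -0.867]
contact_force: [-0.0, 0.5, 0.5]
grip_width: 91.6
finger_force: 0.0
```

```bash
python3 - <<'E'
from h import *
plan([(479.5,-100.7,108,-0.869)])
E
```

```text
2 off [0.004, 0.007, 0.736] rot [0.0002, 0.0003, 0.0003]
   -> [ 479.5 -100.7  108. ]
```

{"name": "send_rows", "arguments": {
  "offset": [
    [0,0,0.25],
    [0,0.007,0.5],
    [0,0.007,0.7],
    [0,0.007,0.736],
    [0,0.007,0.736],
    [0,0.007,0.736]
  ],
  "delta_rot": [
    [0,0,0],
    [0,0,0],
    [0,0,0],
    [0,0,0],
    [0,0,0],
    [0,0,0]
  ]
}}

```text
time: 50.85
tool_pos: [480.1, -100.7, 109.3]
tcp_rot: [-3.141, -0.001, -0.869]
contact_force: [-0.1, 0.6, 0.3]
grip_width: 91.6
finger_force: 0.0
```

{"name": "send_rows", "arguments": {
  "offset": [
    [0,0,0],
    [0,0,0],
    [0,0,0],
    [0,0,0],
    [0,0,0],
    [0,0,0],
    [0,0,0],
    [0,0,0]
  ],
  "delta_rot": [
    [0,0,0],
    [0,0,0],
    [0,0,0],
    [0,0,0],
    [0,0,0],
    [0,0,0],
    [0,0,0],
    [0,0,0]
  ],
  "grip": 0
}}

```text
time: 51.85
tool_pos: [479.3, -100.4, 108.1]
tcp_rot: [3.141, 0.001, -0.869]
contact_force: [-0.1, -0.6, -0.1]
grip_width: 23.8
finger_force: 30.0
```

```bash
python3 - <<'E'
from h import *
o=get_obs(); z=o["tool_pos"][2]; print(o["tool_pos"],o["grip_width"],o["finger_force"])
p=o["tool_pos"][:2]; H=np.array(HK[3]); f=H-85*SX
plan([(*p,z+100,-0.869,40),(*f,z+162,-0.869,40),(*H,z+162,-0.869,20),(*H,z+124,-0.869,12)])
E
```

```text
[ 479.25083182 -100.38188454  108.13633403] 23.79333871780707 29.964788854122162
3 off [-0.001, 0.001, -0.833] rot [0.0001, 0.0002, 0.0]
   -> [ 479.2 -100.4  208.1]
3 off [0.751, -0.161, -0.517] rot [0.0, 0.0, 0.0]
   -> [ 552.2 -156.8  270.1]
5 off [0.708, 0.001, -0.0] rot [0.0, 0.0, 0.0]
   -> [ 607.  -221.7  270.1]
4 off [0.0, -0.0, 0.316] rot [0.0, 0.0, 0.0]
   -> [ 607.  -221.7  232.2]
```

{"name": "send_rows", "arguments": {
  "offset": [
    [0,0,-0.2],
    [0,0,-0.45],
    [0,0,-0.7],
    [0,0,-0.833],
    [0,0,-0.833]
  ],
  "delta_rot": [
    [0,0,0],
    [0,0,0],
    [0,0,0],
    [0,0,0],
    [0,0,0]
  ]
}}

```text
time: 52.48
tool_pos: [480.0, -100.6, 209.1]
tcp_rot: [-3.141, -0.001, -0.869]
contact_force: [0.4, -0.8, -2.3]
grip_width: 23.9
finger_force: 30.0
```

{"name": "send_rows", "arguments": {
  "offset": [
    [0.2,-0.05,-0.15],
    [0.45,-0.1,-0.32],
    [0.65,-0.14,-0.45],
    [0.75,-0.16,-0.517],
    [0.75,-0.16,-0.517],
    [0.75,-0.16,-0.517]
  ],
  "delta_rot": [
    [0,0,0],
    [0,0,0],
    [0,0,0],
    [0,0,0],
    [0,0,0],
    [0,0,0]
  ]
}}

```text
time: 53.22
tool_pos: [551.5, -156.3, 268.7]
tcp_rot: [3.14, 0.004, -0.869]
contact_force: [-0.2, -0.0, -1.7]
grip_width: 24.0
finger_force: 30.0
```

```bash
python3 - <<'E'
from h import *
H=np.array([607.5,-221.2]); plan([(*H,270.1,-0.869,20),(*H,232,-0.869,12)])
E
```

```text
5 off [0.714, -0.007, -0.014] rot [0.0003, 0.0006, 0.0]
   -> [ 607.5 -221.2  270.1]
4 off [0.0, 0.0, 0.318] rot [-0.0, -0.0, 0.0]
   -> [ 607.5 -221.2  232. ]
```

{"name": "send_rows", "arguments": {
  "offset": [
    [0.15,0,0],
    [0.3,0,0],
    [0.45,0,0],
    [0.6,0,0],
    [0.71,0,0],
    [0.71,0,0],
    [0.71,0,0]
  ],
  "delta_rot": [
    [0,0,0],
    [0,0,0],
    [0,0,0],
    [0,0,0],
    [0,0,0],
    [0,0,0],
    [0,0,0]
  ]
}}

```text
time: 54.1
tool_pos: [606.8, -221.1, 269.7]
tcp_rot: [3.141, 0.002, -0.868]
contact_force: [0.0, 0.9, -0.2]
grip_width: 23.8
finger_force: 30.0
```

{"name": "send_rows", "arguments": {
  "offset": [
    [0,0,0.08],
    [0,0,0.16],
    [0,0,0.22],
    [0,0,0.27],
    [0,0,0.305],
    [0,0,0.305],
    [0,0,0.305]
  ],
  "delta_rot": [
    [0,0,0],
    [0,0,0],
    [0,0,0],
    [0,0,0],
    [0,0,0],
    [0,0,0],
    [0,0,0]
  ]
}}

```text
time: 54.98
tool_pos: [608.9, -221.4, 234.8]
tcp_rot: [-3.139, -0.002, -0.868]
contact_force: [3.8, 2.8, 4.1]
grip_width: 23.5
finger_force: 30.0
```

{"name": "send_rows", "arguments": {
  "offset": [
    [0,0,0],
    [0,0,0],
    [0,0,0],
    [0,0,-0.1],
    [0,0,-0.3],
    [0,0,-0.6],
    [0,0,-0.9],
    [0,0,-0.9]
  ],
  "delta_rot": [
    [0,0,0],
    [0,0,0],
    [0,0,0],
    [0,0,0],
    [0,0,0],
    [0,0,0],
    [0,0,0],
    [0,0,0]
  ],
  "grip": 0.5
}}

```text
time: 55.98
tool_pos: [608.3, -222.4, 345.9]
tcp_rot: [-3.139, -0.006, -0.869]
contact_force: [-0.3, -0.8, -0.6]
grip_width: 46.3
finger_force: 0.0
```

```bash
python3 - <<'E'
from h import *
plan([(379.3,263.7,200,-0.149)])
E
```

```text
3 off [-0.98, -0.261, 0.27] rot [0.0, -0.0002, -0.0259]
3 off [-0.98, -0.442, 0.287] rot [0.0, -0.0003, -0.0275]
3 off [-0.98, -0.665, 0.319] rot [0.0, -0.0003, -0.0303]
3 off [-0.852, -0.856, 0.326] rot [0.0, -0.0002, -0.0309]
   -> [379.4 263.7 200. ]
```

{"name": "send_rows", "arguments": {
  "offset": [
    [-0.98,-0.261,0.27],
    [-0.98,-0.261,0.27],
    [-0.98,-0.261,0.27]
  ],
  "delta_rot": [
    [0,0,-0.0259],
    [0,0,-0.0259],
    [0,0,-0.0259]
  ],
  "grip": 1
}}

```text
time: 56.35
tool_pos: [552.3, -108.1, 307.3]
tcp_rot: [3.139, 0.007, -0.703]
contact_force: [0.5, -0.6, -0.1]
grip_width: 71.2
finger_force: 0.0
```

{"name": "send_rows", "arguments": {
  "offset": [
    [-0.98,-0.442,0.287],
    [-0.98,-0.442,0.287],
    [-0.98,-0.442,0.287]
  ],
  "delta_rot": [
    [0,0,-0.0275],
    [0,0,-0.0275],
    [0,0,-0.0275]
  ]
}}

```text
time: 56.72
tool_pos: [498.9, 6.9, 274.3]
tcp_rot: [3.141, 0.003, -0.531]
contact_force: [0.6, -0.4, 0.5]
grip_width: 91.7
finger_force: 0.0
```

{"name": "send_rows", "arguments": {
  "offset": [
    [-0.98,-0.665,0.319],
    [-0.98,-0.665,0.319],
    [-0.98,-0.665,0.319]
  ],
  "delta_rot": [
    [0,0,-0.0303],
    [0,0,-0.0303],
    [0,0,-0.0303]
  ]
}}

```text
time: 57.1
tool_pos: [439.2, 134.6, 236.4]
tcp_rot: [3.141, 0.002, -0.342]
contact_force: [0.5, -0.2, 0.5]
grip_width: 91.9
finger_force: 0.0
```

{"name": "send_rows", "arguments": {
  "offset": [
    [-0.85,-0.856,0.326],
    [-0.85,-0.856,0.326],
    [-0.85,-0.856,0.326],
    [-0.85,-0.856,0.326],
    [-0.85,-0.856,0.326]
  ],
  "delta_rot": [
    [0,0,-0.0309],
    [0,0,-0.0309],
    [0,0,-0.0309],
    [0,0,-0.0309],
    [0,0,-0.0309]
  ]
}}

```text
time: 57.72
tool_pos: [379.5, 263.7, 198.1]
tcp_rot: [-3.141, 0.0, -0.15]
contact_force: [0.1, -0.3, 1.0]
grip_width: 91.9
finger_force: 0.0
```

```bash
python3 - <<'E'
from bfit import *
im,cal=look('w17',("basket1_apex",))
for d in finder.silhouettes("basket1","wrist"):
    b=np.round(d["box"]); reg=d["region"]
    g=onz("wrist",((b[0]+b[2])/2,(b[1]+b[3])/2),40,cal)
    if d["confidence"]<.3 or np.hypot(g[0]-380,g[1]-263)>100: continue
    r=fit(reg,g[:2],cal); print(b,reg.sum(),r.x.round(3),"1-IoU",round(r.fun,3))
    plan([(r.x[0],r.x[1],108,-0.149)])
E
```

```text
57.73 [379.5 263.7 198.1] [-3.141  0.    -0.15 ]
basket1_apex []
```

```bash
python3 - <<'E'
from bfit import *
for cam in("wrist","top","scene"):
    optics.capture(cam); cal=optics.get_calibration(cam)
    for d in finder.silhouettes("basket2",cam):
        b=d["box"]; g=onz(cam,((b[0]+b[2])/2,(b[1]+b[3])/2),40,cal); print(cam,np.round(b),round(d["confidence"],2),g.round(0))
cal=optics.get_calibration("wrist"); m=model((379.3,263.7,-.149),cal); v,u=np.where(m>.5); print(u.min(),u.max(),v.min(),v.max())
E
```

```text
wrist [396. 142. 495. 209.] 0.79 [351.  26.  40.]
wrist [228. 155. 281. 213.] 0.65 [374. 266.  40.]
top [324. 160. 355. 184.] 0.75 [ 558. -297.   40.]
top [217. 226. 240. 246.] 0.64 [350.  44.  40.]
top [144. 219. 153. 230.] 0.63 [380. 291.  40.]
top [308. 137. 335. 160.] 0.54 [ 632. -240.   40.]
scene [155. 154. 180. 208.] 0.91 [ 456. -388.   40.]
scene [160. 141. 183. 192.] 0.88 [ 389. -436.   40.]
scene [363. 218. 395. 268.] 0.63 [370. 256.  40.]
228 282 151 213
```

Just a miss: the silhouette sits exactly at the predicted place. Refit it.

```bash
python3 - <<'E'
from bfit import *
im=optics.capture("wrist"); cal=optics.get_calibration("wrist")
for d in finder.silhouettes("basket1","wrist"):
    b=d["box"]; g=onz("wrist",((b[0]+b[2])/2,(b[1]+b[3])/2),40,cal)
    if np.hypot(g[0]-380,g[1]-263)<60: r=fit(d["region"],(379,264),cal); print(r.x,r.fun)
plan([(379.3,263.7,108,-0.149)])
E
```

```text
[380.11619952 264.835938     2.97884626] 0.04058759552199698
2 off [0.012, 0.004, 0.748] rot [-0.0, 0.0002, -0.0]
   -> [379.3 263.7 108. ]
```

{"name": "send_rows", "arguments": {
  "offset": [
    [0.01,0,0.25],
    [0.01,0,0.5],
    [0.01,0,0.7],
    [0.01,0,0.75],
    [0.01,0,0.75],
    [0.01,0,0.75]
  ],
  "delta_rot": [
    [0,0,0.001],
    [0,0,0.002],
    [0,0,0.002],
    [0,0,0.002],
    [0,0,0.002],
    [0,0,0.002]
  ]
}}

```text
time: 59.02
tool_pos: [379.7, 264.6, 108.6]
tcp_rot: [-3.14, -0.0, -0.161]
contact_force: [0.2, 0.2, -0.1]
grip_width: 92.0
finger_force: 0.0
```

{"name": "send_rows", "arguments": {
  "offset": [
    [0,0,0],
    [0,0,0],
    [0,0,0],
    [0,0,0],
    [0,0,0],
    [0,0,0],
    [0,0,0],
    [0,0,0]
  ],
  "delta_rot": [
    [0,0,0],
    [0,0,0],
    [0,0,0],
    [0,0,0],
    [0,0,0],
    [0,0,0],
    [0,0,0],
    [0,0,0]
  ],
  "grip": 0
}}

```text
time: 60.02
tool_pos: [379.0, 264.2, 107.6]
tcp_rot: [-3.142, 0.002, -0.161]
contact_force: [0.2, -0.6, -2.3]
grip_width: 23.5
finger_force: 30.0
```

```bash
python3 - <<'E'
from h import *
o=get_obs(); z=o["tool_pos"][2]; print(o["tool_pos"],o["grip_width"],o["finger_force"])
p=o["tool_pos"][:2]; f=np.array([669.3,-168.8])-85*SX
plan([(*p,z+115,-0.163,40),(*f,z+162,-0.869,45)])
E
```

```text
[378.97216082 264.20635835 107.58039068] 23.452067357316874 29.96776431798935
3 off [-0.002, -0.0, -0.958] rot [-0.0, 0.0003, 0.0002]
   -> [378.9 264.2 222.5]
4 off [0.881, 0.98, -0.142] rot [-0.0, -0.0, 0.0407]
4 off [0.98, 0.646, -0.126] rot [-0.0, -0.0, 0.0362]
3 off [0.98, 0.364, -0.112] rot [-0.0, -0.0, 0.0323]
1 off [0.103, 0.016, -0.011] rot [-0.0, -0.0, 0.0032]
   -> [ 614.5 -103.8  269.5]
```

{"name": "send_rows", "arguments": {
  "offset": [
    [0,0,-0.2],
    [0,0,-0.5],
    [0,0,-0.8],
    [0,0,-0.958],
    [0,0,-0.958]
  ],
  "delta_rot": [
    [0,0,0],
    [0,0,0],
    [0,0,0],
    [0,0,0],
    [0,0,0]
  ]
}}

```text
time: 60.65
tool_pos: [379.8, 264.5, 223.6]
tcp_rot: [-3.14, -0.001, -0.161]
contact_force: [0.3, 0.2, -1.5]
grip_width: 24.0
finger_force: 30.0
```

{"name": "send_rows", "arguments": {
  "offset": [
    [0.2,0.22,-0.06],
    [0.5,0.55,-0.1],
    [0.88,0.98,-0.142],
    [0.88,0.98,-0.142]
  ],
  "delta_rot": [
    [0,0,0.01],
    [0,0,0.025],
    [0,0,0.0407],
    [0,0,0.0407]
  ]
}}

```text
time: 61.15
tool_pos: [465.8, 128.0, 238.1]
tcp_rot: [3.14, 0.002, -0.423]
contact_force: [-0.4, -0.4, -1.3]
grip_width: 24.0
finger_force: 30.0
```

{"name": "send_rows", "arguments": {
  "offset": [
    [0.33,0.21,-0.04],
    [0.66,0.43,-0.08],
    [0.98,0.646,-0.126],
    [0.98,0.646,-0.126]
  ],
  "delta_rot": [
    [0,0,0.012],
    [0,0,0.024],
    [0,0,0.0362],
    [0,0,0.0362]
  ]
}}

```text
time: 61.65
tool_pos: [541.4, 10.9, 253.0]
tcp_rot: [3.14, 0.003, -0.648]
contact_force: [0.7, 0.7, -2.2]
grip_width: 23.5
finger_force: 30.0
```

{"name": "send_rows", "arguments": {
  "offset": [
    [0.3,0.11,-0.03],
    [0.6,0.22,-0.06],
    [0.85,0.32,-0.1],
    [0.97,0.36,-0.112],
    [0.97,0.36,-0.112],
    [0.97,0.36,-0.112]
  ],
  "delta_rot": [
    [0,0,0.01],
    [0,0,0.02],
    [0,0,0.03],
    [0,0,0.0355],
    [0,0,0.0355],
    [0,0,0.0355]
  ]
}}

```text
time: 62.4
tool_pos: [607.2, -90.3, 267.5]
tcp_rot: [3.141, 0.003, -0.866]
contact_force: [-0.0, 0.2, -1.0]
grip_width: 23.8
finger_force: 30.0
```

```bash
python3 - <<'E'
from look import *
im,cal=look('w18',())
for d in finder.pinpoint("hook1","wrist"): print(onz("wrist",d["uv"],225,cal).round(1),round(d["confidence"],2))
H=np.array([669,-169.2]); f=H-85*SX; print(f); plan([(*f,269.5,-0.869,20)]); plan([(*H,269.5,-0.869,20)])
E
```

```text
62.4 [607.2 -90.3 267.5] [ 3.141e+00  3.000e-03 -8.660e-01]
[ 608.6 -222.9  225. ] 0.86
[ 669.1 -168.3  225. ] 0.73
[ 548.8 -273.   225. ] 0.59
[ 614.175 -104.26 ]
1 off [0.124, 0.031, -0.014] rot [0.0001, 0.0003, 0.0005]
   -> [ 614.1 -104.3  269.5]
5 off [0.832, 0.033, -0.015] rot [0.0001, 0.0003, 0.0005]
   -> [ 669.  -169.1  269.5]
```

{"name": "send_rows", "arguments": {
  "offset": [
    [0.1,0.03,-0.015],
    [0.25,0.03,-0.015],
    [0.4,0.03,-0.015],
    [0.55,0.03,-0.015],
    [0.7,0.03,-0.015],
    [0.83,0.03,-0.015],
    [0.83,0.03,-0.015],
    [0.83,0.03,-0.015]
  ],
  "delta_rot": [
    [0,0,0.0005],
    [0,0,0.0005],
    [0,0,0.0005],
    [0,0,0.0005],
    [0,0,0.0005],
    [0,0,0.0005],
    [0,0,0.0005],
    [0,0,0.0005]
  ]
}}

```text
time: 63.5
tool_pos: [669.2, -170.0, 269.4]
tcp_rot: [3.141, 0.002, -0.871]
contact_force: [-0.7, 0.2, -0.4]
grip_width: 23.9
finger_force: 30.0
```

{"name": "send_rows", "arguments": {
  "offset": [
    [0,0,0.08],
    [0,0,0.16],
    [0,0,0.22],
    [0,0,0.27],
    [0,0,0.305],
    [0,0,0.305],
    [0,0,0.305]
  ],
  "delta_rot": [
    [0,0,0],
    [0,0,0],
    [0,0,0],
    [0,0,0],
    [0,0,0],
    [0,0,0],
    [0,0,0]
  ]
}}

```text
time: 64.38
tool_pos: [670.5, -169.7, 233.8]
tcp_rot: [-3.14, -0.001, -0.87]
contact_force: [5.0, 3.2, 3.1]
grip_width: 23.9
finger_force: 30.0
```

Resting on hook 4. Release, rise, and back away to look at everything.

{"name": "send_rows", "arguments": {
  "offset": [
    [0,0,0],
    [0,0,0],
    [0,0,0],
    [0,0,-0.1],
    [0,0,-0.3],
    [0,0,-0.6],
    [0,0,-0.9],
    [0,0,-0.9]
  ],
  "delta_rot": [
    [0,0,0],
    [0,0,0],
    [0,0,0],
    [0,0,0],
    [0,0,0],
    [0,0,0],
    [0,0,0],
    [0,0,0]
  ],
  "grip": 0.5
}}

```text
time: 65.38
tool_pos: [670.3, -170.5, 345.7]
tcp_rot: [-3.139, -0.006, -0.871]
contact_force: [0.9, -0.5, -0.5]
grip_width: 45.9
finger_force: 0.0
```

{"name": "send_rows", "arguments": {
  "offset": [
    [-0.5,-0.2,-0.1],
    [-0.98,-0.6,-0.1],
    [-0.98,-0.6,-0.1],
    [-0.98,-0.6,-0.1]
  ],
  "delta_rot": [
    [0,0,0],
    [0,0,0],
    [0,0,0],
    [0,0,0]
  ]
}}

```text
time: 65.88
tool_pos: [648.7, -33.1, 352.7]
tcp_rot: [3.14, 0.001, -0.869]
contact_force: [-0.3, 0.5, 1.2]
grip_width: 45.8
finger_force: 0.0
```

{"name": "send_rows", "arguments": {
  "offset": [
    [-0.5,0,-0.1],
    [-0.98,0,-0.1],
    [-0.98,0,-0.1],
    [-0.98,0,-0.1],
    [-0.98,0,-0.1]
  ],
  "delta_rot": [
    [0,0,0],
    [0,0,0],
    [0,0,0],
    [0,0,0],
    [0,0,0]
  ]
}}

```text
time: 66.5
tool_pos: [574.0, 54.3, 364.4]
tcp_rot: [3.14, 0.001, -0.873]
contact_force: [-0.1, 0.3, 0.3]
grip_width: 45.9
finger_force: 0.0
```

```bash
python3 - <<'E'
from bfit import *
for cam in("wrist","top","scene"):
    im=optics.capture(cam); cal=optics.get_calibration(cam)
    ds=[d for d in finder.silhouettes("basket1",cam) if d["confidence"]>.3]
    for k in(2,3,4):
        e=proj(cam,(*HK[k],160),cal); 
        best=min(((lambda m,T:1-np.minimum(m,T).sum()/np.maximum(m,T).sum())(model((HK[k][0],HK[k][1],-.869),cal,cam,4,125),d["region"].astype(float)) for d in ds),default=None)
        print(cam,k,e.round(0),"1-IoU",best)
    print([np.round(d["box"]).tolist() for d in ds])
    if cam=="top":
        r=rects(green(im),cam,cal,46); print(r,[tol(q) for q in r])
        for n in("nest","cure","post","watchtower","clamp","rook"): print(n,[(onz(cam,d["uv"],{"nest":32,"cure":32,"post":77}.get(n,0))[:2].round(0),round(d["confidence"],2)) for d in finder.pinpoint(n,cam)][:2])
E
```

```text
wrist 2 [425.   9.] 1-IoU 0.08629195628347563
wrist 3 [374.  -2.] 1-IoU 0.13995662460567826
wrist 4 [314.  -9.] 1-IoU 1.0
[[346.0, 0.0, 391.0, 23.0], [334.0, 210.0, 368.0, 228.0], [400.0, 0.0, 462.0, 36.0]]
top 2 [341. 171.] 1-IoU 0.10601861781991329
top 3 [323. 149.] 1-IoU 0.1603727360223992
top 4 [305. 127.] 1-IoU 0.33143979613506047
[[294.0, 115.0, 316.0, 134.0], [327.0, 159.0, 358.0, 185.0], [309.0, 137.0, 339.0, 159.0]]
[(219.9, -280.0, 63.0, 40.6, np.float64(0.978)), (543.2, 322.7, 87.1, 59.0, np.float64(-0.792))] [array([-653.90267841,  -69.23905808]), array([  1.19382865, 127.27747159])]
nest [(array([535., 329.]), 0.95), (array([547., 312.]), 0.62)]
cure [(array([544., 330.]), 0.57)]
post []
watchtower [(array([500., 239.]), 0.25)]
clamp [(array([733.,  11.]), 0.37)]
rook []
scene 2 [169. 174.] 1-IoU 0.6315469785845684
scene 3 [167. 192.] 1-IoU 0.48168083976278997
scene 4 [165. 212.] 1-IoU 0.15670023611044182
[[298.0, 182.0, 320.0, 227.0], [163.0, 140.0, 182.0, 193.0], [158.0, 154.0, 182.0, 207.0], [154.0, 173.0, 180.0, 231.0]]
```

{"name": "send_rows", "arguments": {
  "offset": [
    [0,0,0],
    [0,0,0],
    [0,0,0],
    [0,0,0],
    [0,0,0],
    [0,0,0],
    [0,0,0],
    [0,0,0]
  ],
  "delta_rot": [
    [0,0,0],
    [0,0,0],
    [0,0,0],
    [0,0,0],
    [0,0,0],
    [0,0,0],
    [0,0,0],
    [0,0,0]
  ]
}}

```text
time: 68.1
tool_pos: [573.1, 56.1, 365.1]
tcp_rot: [3.141, 0.001, -0.871]
contact_force: [0.0, 1.3, -1.0]
grip_width: 45.9
finger_force: 0.0
```

```bash
python3 -c "
from h import *
print(ticket.close_job())"
```

```text
the job is handed in; nothing more can be done
None
```

The job is handed in at about 68 s, with no verdict returned: by my last measurements the tile is flush against both fences with the carriage in the curing detent, the three steel baskets I found hang on hooks 2, 3 and 4, and I made no contact with the rook, watchtower or clamp that I know of, though my last check could not find the rook or watchtower.

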